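# Bolt down the picture rack and dress the display

### The job

Get the sale display ready: first tighten the rack's four wing nuts clockwise, each about a half turn until it is hard home with its red wing at the white mark, in cross order (the second nut diagonally opposite the first, then the other two) so that the foot plate seats evenly. Then move every framed picture from the black packing tray to the rack, each standing on edge in a slot of its own and centred on the rail, and stand the sugar bowl upright in the middle of the blue felt pad. Leave the elephant, vase and casket where they are.

Things in the scene. Friction and masses are not known exactly. Their poses are not given: they have to be found in the camera images.
- rack: Picture rack: grey foot plate 222 x 190 x 12 mm with a light wooden rail (217 mm along x, 50 mm along y) on it. Origin: centre of the plate's underside, z up. Plate top at z 12 mm. Four slots 17 mm wide are cut across the rail (each runs along y) at x -72, -24, 24, 72 mm: slot floor z 18 mm, rail top z 48 mm. It cannot slide. It may be pressed on.
- board: Fixed dark wooden display board, 250 mm (x) by 272 mm (y), 16 mm thick, under the rack; origin at table height below the centre of the rack, axes as the rack's. The rack's plate starts 4 mm above it; each nut draws its corner down, 2 mm in all, rocking the plate by up to half a degree on the way.
- nut1 (a joint): Turn of wing nut 1 (rad), clockwise from above positive. Starts at 0 to 0.4; hard stop (fully home) at 3.14. It stays where it is left; turning takes about 0.12 N m. Diagonally opposite nut 3.
- nut1_wing (a point): Middle of the wings of brass wing nut 1, on its axis, at x -70, y -70 mm in the rack frame. The wings form an upright bar 44 mm long (point x), 10 mm thick (y), from 10 to 34 mm above the plate top (point at 22 mm), on a hub 24 mm across and 10 mm high. The -x wing is red; home, it points along the rack's +x at a white line on the plate.
- nut2 (a joint): Turn of wing nut 2 (rad), clockwise from above positive. Starts at 0 to 0.4; hard stop (fully home) at 3.14. It stays where it is left; turning takes about 0.12 N m. Diagonally opposite nut 4.
- nut2_wing (a point): Middle of the wings of brass wing nut 2, on its axis, at x -70, y +70 mm in the rack frame. The wings form an upright bar 44 mm long (point x), 10 mm thick (y), from 10 to 34 mm above the plate top (point at 22 mm), on a hub 24 mm across and 10 mm high. The -x wing is red; home, it points along the rack's +x at a white line on the plate.
- nut3 (a joint): Turn of wing nut 3 (rad), clockwise from above positive. Starts at 0 to 0.4; hard stop (fully home) at 3.14. It stays where it is left; turning takes about 0.12 N m. Diagonally opposite nut 1.
- nut3_wing (a point): Middle of the wings of brass wing nut 3, on its axis, at x +70, y +70 mm in the rack frame. The wings form an upright bar 44 mm long (point x), 10 mm thick (y), from 10 to 34 mm above the plate top (point at 22 mm), on a hub 24 mm across and 10 mm high. The -x wing is red; home, it points along the rack's +x at a white line on the plate.
- nut4 (a joint): Turn of wing nut 4 (rad), clockwise from above positive. Starts at 0 to 0.4; hard stop (fully home) at 3.14. It stays where it is left; turning takes about 0.12 N m. Diagonally opposite nut 2.
- nut4_wing (a point): Middle of the wings of brass wing nut 4, on its axis, at x +70, y -70 mm in the rack frame. The wings form an upright bar 44 mm long (point x), 10 mm thick (y), from 10 to 34 mm above the plate top (point at 22 mm), on a hub 24 mm across and 10 mm high. The -x wing is red; home, it points along the rack's +x at a white line on the plate.
- slot1 (a point): Centre of the floor of slot 1 in the rail; axes as the rack.
- slot2 (a point): Centre of the floor of slot 2 in the rail; axes as the rack.
- slot3 (a point): Centre of the floor of slot 3 in the rail; axes as the rack.
- slot4 (a point): Centre of the floor of slot 4 in the rail; axes as the rack.
- picture1: Framed picture (gold frame, blue picture), a rigid slab 12 mm thick (its x axis), 80 mm wide (y), 100 mm high (z), about 0.15 kg. Origin: middle of its bottom edge. Starts on edge in one of the packing tray's slots; may be absent. Either face may look forward.
- picture2: Framed picture (dark wood frame, green picture), a rigid slab 12 mm thick (its x axis), 80 mm wide (y), 100 mm high (z), about 0.15 kg. Origin: middle of its bottom edge. Starts on edge in one of the packing tray's slots; may be absent. Either face may look forward.
- picture3: Framed picture (red frame, buff picture), a rigid slab 12 mm thick (its x axis), 80 mm wide (y), 100 mm high (z), about 0.15 kg. Origin: middle of its bottom edge. Starts on edge in one of the packing tray's slots; may be absent. Either face may look forward.
- picture4: Framed picture (white frame, terracotta picture), a rigid slab 12 mm thick (its x axis), 80 mm wide (y), 100 mm high (z), about 0.15 kg. Origin: middle of its bottom edge. Starts on edge in one of the packing tray's slots; may be absent. Either face may look forward.
- tray: Fixed black packing tray, 222 x 90 mm with a slotted rail like the rack's along its x axis in the middle: four 17 mm slots across it at x -72, -24, 24, 72 mm, slot floor 6 mm and rail top 36 mm above its origin (centre of its underside, on the table).
- bowl: White lidded sugar bowl with a blue band, one rigid piece: 66 mm across at most, foot 48 mm across, lid top at 58 mm, with an upright brass knob of 20 mm diameter from 58 to 84 mm. About 0.22 kg. Origin: centre of its foot; z up. Stands on the table at the start.
- pad (a point): Centre of the top of the round blue felt pad (60 mm across) on the display board beside the rack's foot plate, 16 mm above the table.
- elephant: Bystander: ceramic elephant, 85 mm tall, origin at its feet.
- vase: Bystander: green glass vase, 125 mm tall, 84 mm across, origin at its foot.
- casket: Bystander: wooden casket with a gold lid, 94 x 144 x 56 mm, origin at its underside.
Not all that is in view belongs to the job. What is shaped like the picture2 but purple or turquoise is not meant.

How it is judged:
On the way, in this order (a step that is already met when the one before it is completed fails the run):
1. a first nut is turned home (value of joint any of nut1, nut2, nut3, nut4 above 2.9 rad), for 0.1 s.
2. the nut diagonally opposite the first is turned home ((value of joint each of nut1, nut3 above 2.9 rad or value of joint each of nut2, nut4 above 2.9 rad)), for 0.1 s.
3. a third nut is turned home ((value of joint each of nut1, nut2, nut3 above 2.9 rad or value of joint each of nut1, nut2, nut4 above 2.9 rad or value of joint each of nut1, nut3, nut4 above 2.9 rad or value of joint each of nut2, nut3, nut4 above 2.9 rad)), for 0.1 s.
4. the fourth nut is turned home (value of joint each of nut1, nut2, nut3, nut4 above 2.9 rad), for 0.1 s.
5. after that, every picture stands in a slot of the rack (x of picture1 in the frame of rack between -0.082 and 0.082 m and y of picture1 in the frame of rack between -0.02 and 0.02 m and z of picture1 in the frame of rack between 0.012 and 0.023 m and angle between each of picture1, picture2, picture3, picture4's own z axis and vertical below 0.25 rad and angle between the x axis of each of picture1, picture2, picture3, picture4 and the x axis of rack, either way round below 0.25 rad and linear speed of each of picture1, picture2, picture3, picture4 below 0.03 m/s and x of picture2 in the frame of rack between -0.082 and 0.082 m and y of picture2 in the frame of rack between -0.02 and 0.02 m and z of picture2 in the frame of rack between 0.012 and 0.023 m and x of picture3 in the frame of rack between -0.082 and 0.082 m and y of picture3 in the frame of rack between -0.02 and 0.02 m and z of picture3 in the frame of rack between 0.012 and 0.023 m and x of picture4 in the frame of rack between -0.082 and 0.082 m and y of picture4 in the frame of rack between -0.02 and 0.02 m and z of picture4 in the frame of rack between 0.012 and 0.023 m), for 0.2 s.
At the end, for the whole second after the job is handed in: All four nuts within 0.24 rad of their stop; every picture present stands on edge on the floor of a rack slot, leaning less than 0.25 rad, within 20 mm of the middle of the rail and within 0.25 rad of square to it; the bowl stands upright within 15 mm of the felt pad's centre; all at rest (all of step 4 and all of step 5 and horizontal distance between bowl and pad below 0.015 m and angle between bowl's own z axis and vertical below 0.1 rad and height (world z) of bowl between 0.01 and 0.024 m and linear speed of bowl below 0.03 m/s); the robot touches nothing.
It fails at once if the elephant is moved more than 30 mm or knocked over (distance of elephant from where it was at the start of the episode above 0.03 m or angle between elephant's own z axis and vertical above 0.5 rad).
It fails at once if the vase is moved more than 30 mm or knocked over (distance of vase from where it was at the start of the episode above 0.03 m or angle between vase's own z axis and vertical above 0.5 rad).
It fails at once if the casket is moved more than 30 mm or knocked over (distance of casket from where it was at the start of the episode above 0.03 m or angle between casket's own z axis and vertical above 0.5 rad).
Of picture1, picture2, picture3, picture4 only 2 to 4 are there at a start; the rules pass over those that are not, and their reading is None.
At some moment in a run one of bowl may be knocked a few centimetres aside while the robot is not near it.
Once in a run the grip may slacken for a moment while it holds something.
It also fails if it takes over 210 s, if anything falls off the work surface, if the arm or the gripper's body presses on something with over 40 N, if the wrist force passes 120 N, or if a joint passes its speed limit or range.

### The arm

A 6-joint arm with a two-finger parallel gripper is mounted at the origin on the work surface. World frame = base frame: x ahead of the robot, y to its left, z up, the work surface at z = 0. Lengths are in m, angles in rad, forces in N, time in s.
With the tool pointing down it reaches from about 0.35 to 0.875 m from the base axis. Payload 15.5 kg.
Tool frame: the origin (TCP) lies at the very end of the fingers, on their centre line; the grasp point (between the pads) lies arm.grip_depth behind it (arm.grip_depth is the distance from the TCP to the grasp point, in m); z points along the fingers, y is the line along which they close (so a half turn about z gives the same grasp; the last joint's range is limited). The gripper opens to 85 mm and grips with 20 to 120 N. Pads are 22 mm wide; open, the fingers measure 114 mm over their backs; the gripper's body (76 mm by 85 mm) begins 54 mm behind the grasp point. The pads swing forward as they close: fully open they stand 13 mm farther back than shut.
Start: joints at [-1.216, 0.494, 1.345, -0, 1.302, -0.096], TCP at [0.272, -0.563, 0.231] pointing down, gripper open.
Joint ranges: [-2.91, 2.91], [-0.82, 2.16], [0.22, 2.67], [-1.22, 4.37], [0.12, 2.79], [-3.08, 3.08]. Speed limits (rad/s): [1.89, 1.89, 2.57, 3.01, 3.01, 3.01].

### API

Orientations are given as a unit quaternion [x, y, z, w].
In Python, from cell import arm, camera, get_calibration gives the robot as it stands.
- The arm moves only by the shell command python3 -m inch 'ROWS'. ROWS is a JSON object of lists of equal length, an entry for each row: "xyz": the shift along the tool's x, y, z in cm, a list of three; "delta_rot": the turn, a rotation vector about the tool's x, y, z in degrees, a list of three; "jaw": the finger opening in cm, from 0 to 8.54. In form: {"xyz": [[dx, dy, dz], ...], "delta_rot": [[wx, wy, wz], ...], "jaw": [jaw, ...]}. A call has 1 to 20 rows; each row is the pose to reach, as a shift and turn from the pose commanded when the call began, along the tool's axes at that moment; what a row does not reach only later rows make up. A row lasts 1/10 s, in which the tool goes at most 50 mm and 8.59 degrees, less where a joint would pass 70% of its speed; a pose out of reach is approached as far as the arm can. A call with a gripper value outside its range is refused whole. The fingers move at their own pace and stop on an object; the grip force is fixed at half the most. Time passes only in rows, so rows that repeat a pose let the fingers close. It gives the time, the measured TCP pose, the force, the opening and the grip force at its end, in the units of the state.
- arm.state(): the state, without advancing time (a new reading comes with each control period).
- camera(name): name is "scene" or "top"; returns (picture, depth): 400x640x3 uint8, red, green, blue; 400x640 float32, m along the optical axis (not along the pixel's ray), 0 where there is no reading.
- get_calibration(name): a dict with "camera_matrix" (3x3 intrinsics, pixels), "T" (4x4, takes a point from camera to world coordinates). Camera axes: x right, y down, z forward; pixel columns grow to the right and rows downward; lengths in m; the calibration is good to about 2 mm. A picture is of the moment at which its call begins. get_calibration takes no time and is no camera call.
- arm.sign_off(): hands the job in; it is judged then, once.
The state is a dict: "t": time; "qpos": joint angles; "dq": joint speeds; "joint_torque": joint torques, N m; "position": TCP position; "tool_rot": TCP orientation; "force": force on the tool from outside, world axes, zero at the start; "torque": the same for the moment, N m; "gripper_width": finger opening in m; "grasp_force": force on a finger pad.
Only numpy, scipy, OpenCV 4.12 (cv2) and the standard library are available. Lean on these libraries where they do the work, as an engineer would, in place of code of your own. Each camera call takes 0.05 s, during which the arm holds its last target. There are 200 camera calls.

## Working session

There is one attempt and no reset: what is moved stays moved. The work goes in short steps, Python scripts to look and compute and a shell command to move; the robot and the scene stay as the last step left them, time stands still between calls to the robot, and variables do not carry over. Pictures are saved under pics/ and viewed, at most 14 in all, crops included, and the job is handed in when it is done.

```bash
mkdir -p pics; ls
python3 - <<'E'
from cell import arm,camera,get_calibration
import cv2,numpy as np
s=arm.state();print({k:np.round(v,3) for k,v in s.items()},arm.grip_depth)
for n in("scene","top"):
    im,d=camera(n);np.savez(f"pics/{n}0.npz",im=im,d=d);cv2.imwrite(f"pics/{n}0.png",im[:,:,::-1])
    c=get_calibration(n);print(n,np.round(c["camera_matrix"],1).tolist(),np.round(c["T"],3).tolist())
E
```

```text
pics
{'t': np.float64(0.0), 'qpos': array([-1.215,  0.494,  1.346,  0.   ,  1.302, -0.095]), 'dq': array([-0.001, -0.002,  0.001,  0.001, -0.   , -0.   ]), 'joint_torque': array([-3.0000e-03, -8.8218e+01, -3.8386e+01, -0.0000e+00,  1.0000e-02,
       -0.0000e+00]), 'position': array([ 0.272, -0.562,  0.231]), 'tool_rot': array([ 0.975,  0.223, -0.   , -0.001]), 'force': array([-0.112,  0.872,  1.22 ]), 'torque': array([0.043, 0.009, 0.019]), 'grasp_force': np.float64(0.0), 'gripper_width': np.float64(0.085)} 0.0187
scene [[466.2, 0.0, 313.7], [0.0, 466.2, 196.5], [0.0, 0.0, 1.0]] [[0.711, 0.399, -0.579, 1.389], [0.703, -0.374, 0.605, -0.793], [0.025, -0.837, -0.547, 0.808], [0.0, 0.0, 0.0, 1.0]]
top [[389.1, 0.0, 321.9], [0.0, 389.1, 199.9], [0.0, 0.0, 1.0]] [[-0.017, -0.994, 0.113, 0.488], [-1.0, 0.016, -0.008, 0.031], [0.006, -0.113, -0.994, 1.078], [0.0, 0.0, 0.0, 1.0]]
```

View pics/top0.png

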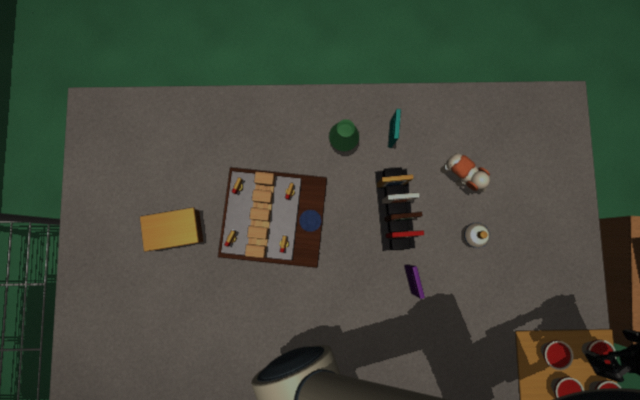

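View pics/scene0.png

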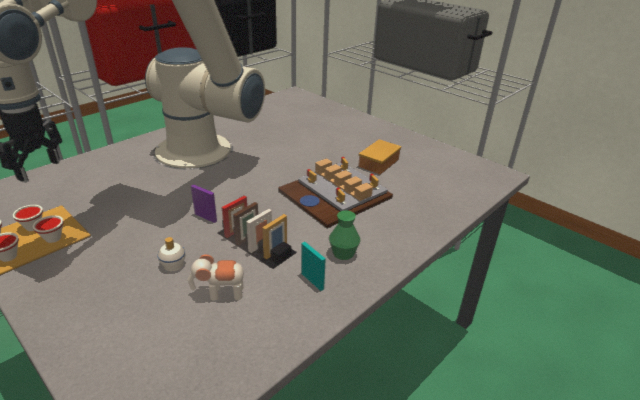

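```bash
cat > h.py <<'E'
import cv2,numpy as np
from cell import arm,camera,get_calibration
def shot(n):
    im,d=camera(n); return im,d
def world(n,d,im=None):
    c=get_calibration(n);K=np.array(c["camera_matrix"]);T=np.array(c["T"])
    v,u=np.mgrid[:400,:640]
    P=np.stack([(u-K[0,2])/K[0,0]*d,(v-K[1,2])/K[1,1]*d,d],-1)
    return P@T[:3,:3].T+T[:3,3]
def ray(n,u,v,z):
    c=get_calibration(n);K=np.array(c["camera_matrix"]);T=np.array(c["T"])
    r=T[:3,:3]@np.array([(u-K[0,2])/K[0,0],(v-K[1,2])/K[1,1],1]);o=T[:3,3]
    return o+r*(z-o[2])/r[2]
def proj(n,p):
    c=get_calibration(n);K=np.array(c["camera_matrix"]);T=np.linalg.inv(np.array(c["T"]))
    q=K@(T[:3,:3]@np.asarray(p)+T[:3,3]);return q[:2]/q[2]
def crop(n,im,x0,y0,x1,y1,s,name,g=1.6):
    c=cv2.resize(im[y0:y1,x0:x1],None,fx=s,fy=s,interpolation=cv2.INTER_CUBIC)
    c=np.clip(c.astype(float)*g,0,255).astype(np.uint8);cv2.imwrite(f"pics/{name}.png",c[:,:,::-1])
def comp(P,m,lab):
    q=P[m]; 
    if len(q)<5: return print(lab,len(q))
    r=cv2.minAreaRect((q[:,:2]*1000).astype(np.float32))
    print(lab,len(q),"mean",np.round(q.mean(0),4),"z",np.round(np.percentile(q[:,2],[5,50,95]),3),"rect",np.round(r[0],1),np.round(r[1],1),round(r[2],1))
E
python3 - <<'E'
from h import *
z=np.load("pics/top0.npz");im,d=z["im"],z["d"];P=world("top",d)
hsv=cv2.cvtColor(im,cv2.COLOR_RGB2HSV)
crop("top",im,210,155,340,275,6,"rack0",2)
v,u=np.mgrid[:400,:640]
def box(x0,y0,x1,y1):return (u>=x0)&(u<=x1)&(v>=y0)&(v<=y1)
B=box(215,160,330,272)
Z=P[...,2]
comp(P,B&(Z>.045)&(Z<.075)&(u>243)&(u<278),"railtop")
comp(P,B&(Z>.022)&(Z<.040)&(hsv[...,1]<70),"plate")
comp(P,B&(hsv[...,0]>100)&(hsv[...,0]<125)&(hsv[...,1]>100),"pad")
for k,b in dict(nNW=(228,172,246,198),nSW=(222,228,240,250),nNE=(282,180,300,203),nSE=(276,232,292,255)).items():
    m=box(*b)&(Z>.046)
    comp(P,m,k); 
    r=box(*b)&((hsv[...,0]<6)|(hsv[...,0]>172))&(hsv[...,1]>130)
    comp(P,r,k+" red")
    comp(P,m&~r,k+" brass")
T=box(375,160,432,255)
m=T&(Z>.085);n,l=cv2.connectedComponents(m.astype(np.uint8))
for i in range(1,n): comp(P,l==i,f"pic{i}")
comp(P,T&(Z>.028)&(Z<.045),"trayrail")
Bw=box(455,215,500,255)
comp(P,Bw&(Z>.02),"bowl");comp(P,Bw&(Z>.075),"knob")
comp(P,box(320,110,365,160)&(Z>.02),"vase");comp(P,box(440,145,500,195)&(Z>.02),"eleph");comp(P,box(135,200,205,255)&(Z>.02),"casket")
E
```

```text
railtop 1220 mean [0.5691 0.1868 0.0658] z [0.057 0.067 0.07 ] rect [569.6 188.2] [ 50.7 222.8] 83.1
plate 3581 mean [0.5675 0.1855 0.031 ] z [0.028 0.031 0.034] rect [569.  183.3] [198.5 221.4] 83.0
pad 332 mean [0.5522 0.056  0.0208] z [0.014 0.018 0.02 ] rect [533.4  56.6] [54.8 89.6] 88.0
nNW 93 mean [0.6424 0.2434 0.0837] z [0.05  0.063 0.068] rect [562.6 150.6] [279.3  43.1] 49.2
nNW red 16 mean [0.6308 0.2535 0.0626] z [0.052 0.063 0.068] rect [631.2 253.6] [7.3 9.2] 27.5
nNW brass 77 mean [0.6448 0.2413 0.0881] z [0.05  0.064 0.068] rect [562.6 150.6] [279.3  43.1] 49.2
nSW 92 mean [0.5078 0.2595 0.0839] z [0.049 0.064 0.068] rect [508.  154.4] [247.4  39.2] 89.7
nSW red 15 mean [0.4922 0.2712 0.062 ] z [0.051 0.065 0.067] rect [492.2 272. ] [6.8 8.1] 62.6
nSW brass 77 mean [0.5109 0.2573 0.0882] z [0.049 0.064 0.068] rect [508.1 154.2] [247.4  36.7] 89.0
nNE 76 mean [0.63   0.1096 0.0628] z [0.051 0.064 0.067] rect [630.5 110.3] [10.9 44.4] 70.6
nNE red 16 mean [0.614  0.1137 0.0614] z [0.052 0.063 0.067] rect [613.9 113.6] [ 7.2 10.2] 84.1
nNE brass 61 mean [0.634  0.1086 0
[... 789 characters left out ...]
0.106 0.109] rect [504.5 -98.4] [ 14.2 260.2] 4.3
pic17 1
pic18 1
pic19 1
pic20 1
trayrail 1040 mean [ 0.5763 -0.1768  0.0355] z [0.031 0.036 0.04 ] rect [ 582.  -178.9] [223.4  80.9] 7.8
bowl 536 mean [ 0.5062 -0.3776  0.0599] z [0.035 0.052 0.083] rect [ 510.6 -195.4] [451.6  63.8] 89.0
knob 55 mean [ 0.505  -0.3562  0.1547] z [0.078 0.083 1.078] rect [ 502.2 -182.5] [ 18.1 427.3] 1.5
vase 759 mean [ 0.7642 -0.0346  0.1055] z [0.052 0.083 0.127] rect [6.489e+02 2.000e-01] [ 81.5 326.6] 73.5
eleph 1039 mean [ 0.666  -0.3529  0.0913] z [0.041 0.085 0.1  ] rect [ 612.5 -178. ] [115.6 472.5] 17.1
casket 2089 mean [0.5343 0.4195 0.0627] z [0.05  0.055 0.059] rect [537.9 266.6] [109.1 469.8] 1.0
```

View pics/rack0.png

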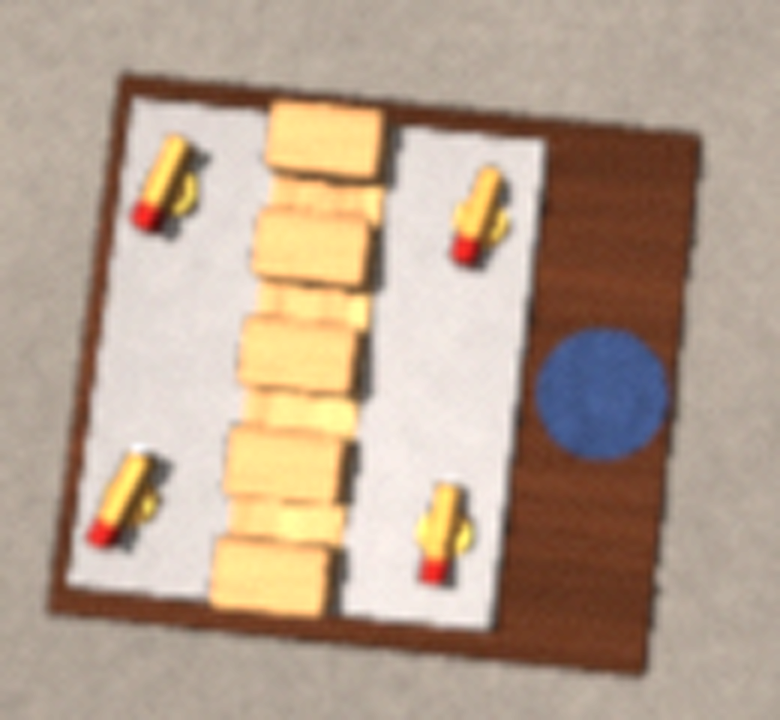

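```bash
cat >> h.py <<'E'
from scipy.spatial.transform import Rotation as R
def go(x,y,z,yaw=None):
    "prints tool-frame cm shift and deg turn about tool z for pure-down tool"
    s=arm.state();r=R.from_quat(s["tool_rot"]);D=np.array([x,y,z])-s["position"]
    a=r.as_matrix()[:,0];now=np.degrees(np.arctan2(a[1],a[0]))
    c=r.inv().apply(D)*100
    out=[np.round(c,2).tolist(),"dist mm",round(np.linalg.norm(D)*1000)]
    if yaw is not None: out+=["turn z",round((now-yaw+180)%360-180,1),"nowyaw",round(now,1),"tilt",np.round(r.as_matrix()[:,2],3).tolist()]
    print(*out)
E
python3 - <<'E'
from h import *
z=np.load("pics/top0.npz");im,d=z["im"],z["d"];P=world("top",d);Z=P[...,2]
hsv=cv2.cvtColor(im,cv2.COLOR_RGB2HSV);v,u=np.mgrid[:400,:640]
def box(x0,y0,x1,y1):return (u>=x0)&(u<=x1)&(v>=y0)&(v<=y1)
C={}
for k,b in dict(n1=(276,232,292,255),n2=(222,228,240,250),n3=(228,172,246,198),n4=(282,180,300,203)).items():
    m=box(*b)&(Z>.056)&(Z<.075)
    r=m&((hsv[...,0]<6)|(hsv[...,0]>172))&(hsv[...,1]>130)
    q=P[m][:,:2]*1000; rc=cv2.minAreaRect(q.astype(np.float32));bx=cv2.boxPoints(rc)
    e=bx[1]-bx[0]; f=bx[2]-bx[1]; a=e if np.hypot(*e)>np.hypot(*f) else f
    c=np.array(rc[0]); dr=P[r][:,:2].mean(0)*1000-c
    if dr@a<0:a=-a
    C[k]=c;print(k,np.round(c,1),np.round(rc[1],1),"red yaw",round(np.degrees(np.arctan2(a[1],a[0])),1),round(np.degrees(np.arctan2(dr[1],dr[0])),1))
m0=np.mean(list(C.values()),0);dx=(C['n4']-C['n1']+C['n3']-C['n2'])/2;dy=(C['n2']-C['n1']+C['n3']-C['n4'])/2
print("origin",m0,dx,dy,np.degrees(np.arctan2(dx[1],dx[0])),np.degrees(np.arctan2(-dy[0],dy[1])))
m=box(243,165,280,265)&(Z>.06)&(Z<.075);comp(P,m,"rail")
m=box(296,200,325,240)&(hsv[...,0]>100)&(hsv[...,0]<125)&(hsv[...,1]>110);n,l,st,ce=cv2.connectedComponentsWithStats(m.astype(np.uint8));i=1+st[1:,4].argmax()
print("pad",st[i],ce[i],ray("top",*ce[i],.016))
yaw=np.radians(-7);o=m0/1000
for k,p in dict(n1=(-70,-70),n2=(-70,70),n3=(70,70),n4=(70,-70)).items():
    w=o+np.array([[np.cos(yaw),-np.sin(yaw)],[np.sin(yaw),np.cos(yaw)]])@np.array(p)/1000;print(k,np.round(w,4))
go(0.492,0.127,0.16,165)
T=box(375,160,432,255);m=T&(Z>.09)&(Z<.112);n,l,st,_=cv2.connectedComponentsWithStats(m.astype(np.uint8))
for i in range(1,n):
    if st[i,4]>50: comp(P,l==i,f"pic{i}")
comp(P,T&(Z>.028)&(Z<.045),"trayrail")
Bw=box(455,215,500,255);comp(P,Bw&(Z>.075)&(Z<.1),"knob")
E
```

```text
n1 [492.  126.9] [10.5 42.3] red yaw 171.7 172.7
n2 [508.5 265.5] [10.8 43.1] red yaw 154.7 157.7
n3 [646.8 248.9] [10.8 43.8] red yaw 155.0 162.8
n4 [630.5 110.4] [10.4 44.4] red yaw 160.0 166.6
origin [569.45856476 187.93349457] [138.38304138 -16.49176025] [ 16.38096619 138.53356934] -6.796155067946988 -6.743652477569199
rail 1158 mean [0.5678 0.1873 0.0667] z [0.063 0.067 0.07 ] rect [567.4 168.5] [ 92.2 222.6] 83.7
pad [300 211  21  20 325] [309.99076923 220.41230769] [0.55214183 0.05594289 0.016     ]
n1 [0.4914 0.127 ]
n2 [0.5085 0.2659]
n3 [0.6475 0.2489]
n4 [0.6304 0.1099]
[49.82, -52.45, 7.14] dist mm 727 turn z -139.2 nowyaw 25.8 tilt [-0.0, 0.001, -1.0]
pic1 177 mean [ 0.6515 -0.168   0.1038] z [0.094 0.105 0.108] rect [ 652.3 -167.8] [12.8 79.2] 4.8
pic2 173 mean [ 0.6053 -0.1801  0.1039] z [0.094 0.105 0.108] rect [ 606.2 -180.7] [12.8 79.6] 2.8
pic3 164 mean [ 0.5569 -0.1858  0.1048] z [0.098 0.105 0.108] rect [ 557.  -186.1] [12.4 78.8] 4.8
pic4 169 mean [ 0.5111 -0.1879  0.1047] z [0.096 0.106 0.109] rect [ 511.3 -188.6] [12.9 79.5] 2.9
trayrail 1040 mean [ 0.5763 -0.1768  0.0355] z [0.031 0.036 0.04 ] rect [ 582.  -178.9] [223.4  80.9] 7.8
knob 51 mean [ 0.5063 -0.3866  0.0822] z [0.078 0.083 0.086] rect [ 506.2 -387.2] [17.8 17.7] 19.9
```

```bash
python3 -m inch '{"xyz":[[49.8,-52.5,2],[49.8,-52.5,2],[49.8,-52.5,2],[49.8,-52.5,2],[49.8,-52.5,2],[49.8,-52.5,2],[49.8,-52.5,2],[49.8,-52.5,2],[49.8,-52.5,2],[49.8,-52.5,2],[49.8,-52.5,2],[49.8,-52.5,2],[49.8,-52.5,2],[49.8,-52.5,2],[49.8,-52.5,2],[49.8,-52.5,2],[49.8,-52.5,2],[49.8,-52.5,4],[49.8,-52.5,7],[49.8,-52.5,7]],"delta_rot":[[0,0,-8],[0,0,-16],[0,0,-24],[0,0,-32],[0,0,-40],[0,0,-48],[0,0,-56],[0,0,-64],[0,0,-72],[0,0,-80],[0,0,-88],[0,0,-96],[0,0,-104],[0,0,-112],[0,0,-120],[0,0,-128],[0,0,-136],[0,0,-146],[0,0,-146],[0,0,-146]],"jaw":[3.5,3.5,3.5,3.5,3.5,3.5,3.5,3.5,3.5,3.5,3.5,3.5,3.5,3.5,3.5,3.5,3.5,3.5,3.5,3.5]}'
python3 -c "
from h import *
go(.4920,.1269,.0445,171.8);print(arm.state()['qpos'])"
```

```text
t: 2.1
position: [0.4898, 0.1267, 0.1586]
tool_rot: [0.071, 0.997, -0.001, -0.003]
force: [0.5, 0.1, 0.9]
gripper_width: 0.0348
grasp_force: 0.0
[-0.27, 0.07, 11.41] dist mm 114 turn z 0.0 nowyaw 171.8 tilt [-0.005, -0.001, -1.0]
[ 1.35069596e-01  4.22403085e-01  1.71974549e+00  1.17155410e-05
  1.00491892e+00 -1.29346874e+00]
```

```bash
python3 -m inch '{"xyz":[[0,0,4],[0,0,7],[0,0,9],[0,0,10.5],[0,0,11.4],[0,0,11.4],[0,0,11.4],[0,0,11.4],[0,0,11.4],[0,0,11.4],[0,0,11.4]],"delta_rot":[[0,0,0],[0,0,0],[0,0,0],[0,0,0],[0,0,0],[0,0,0],[0,0,0],[0,0,0],[0,0,0],[0,0,0],[0,0,0]],"jaw":[3.5,3.5,3.5,3.5,3.5,3.5,3.5,0.5,0.5,0.5,0.5]}'
python3 -c "
from h import *
go(.4920,.1269,.0445,171.8);im,d=camera('top');crop('t',im,210,155,340,275,4,'g1')
im,d=camera('scene');crop('t',im,270,130,410,230,5,'g1s')"
```

```text
t: 3.2
position: [0.4921, 0.1264, 0.0481]
tool_rot: [0.071, 0.997, -0.0, 0.001]
force: [-1.1, -8.8, 7.7]
gripper_width: 0.0084
grasp_force: 60.9
[0.02, 0.05, 0.36] dist mm 4 turn z 0.0 nowyaw 171.8 tilt [0.001, -0.001, -1.0]
```

View pics/g1s.png

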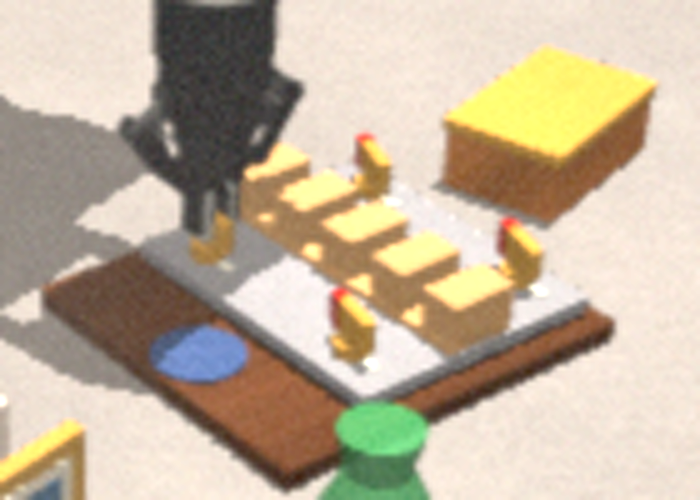

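```bash
python3 -m inch '{"xyz":[[0,0,0],[0,0,0],[0,0,0],[0,0,0],[0,0,0],[0,0,0],[0,0,0],[0,0,0],[0,0,0],[0,0,0],[0,0,0],[0,0,0],[0,0,0],[0,0,0],[0,0,0],[0,0,0],[0,0,0],[0,0,0],[0,0,0],[0,0,0]],"delta_rot":[[0,0,8],[0,0,16],[0,0,24],[0,0,32],[0,0,40],[0,0,48],[0,0,56],[0,0,64],[0,0,72],[0,0,80],[0,0,88],[0,0,96],[0,0,104],[0,0,112],[0,0,120],[0,0,128],[0,0,136],[0,0,144],[0,0,152],[0,0,160]],"jaw":[0.5,0.5,0.5,0.5,0.5,0.5,0.5,0.5,0.5,0.5,0.5,0.5,0.5,0.5,0.5,0.5,0.5,0.5,0.5,0.5]}'
python3 -m inch '{"xyz":[[0,0,0],[0,0,0],[0,0,0],[0,0,0],[0,0,0],[0,0,0]],"delta_rot":[[0,0,7],[0,0,13],[0,0,18],[0,0,21],[0,0,21],[0,0,21]],"jaw":[0.5,0.5,0.5,0.5,0.5,0.5]}'
python3 -c "
from h import *
go(.4920,.1269,.0445,-7);s=arm.state();print(s['torque'],s['qpos'],s['force'])"
```

```text
t: 5.3
position: [0.4903, 0.1261, 0.0473]
tool_rot: [0.995, 0.1, -0.001, 0.0]
force: [-5.8, -9.2, -1.6]
gripper_width: 0.0084
grasp_force: 59.9
t: 5.9
position: [0.4902, 0.1264, 0.0473]
tool_rot: [0.997, -0.08, -0.001, 0.001]
force: [-5.9, -5.4, -3.0]
gripper_width: 0.0084
grasp_force: 60.9
[0.17, -0.08, 0.27] dist mm 3 turn z -2.1 nowyaw -9.1 tilt [-0.003, -0.001, -1.0]
[-0.95828374  0.85468508  0.80526913] [ 1.34800507e-01  6.01332275e-01  1.81677729e+00 -1.07006762e-03
  7.26523417e-01  1.86558714e+00] [-5.87746963 -5.3659266  -2.95990112]
```

```bash
python3 -m inch '{"xyz":[[0,0,0],[0,0,0],[0,0,0],[0,0,-3],[0,0,-7],[0,0,-9],[0,0,-9]],"delta_rot":[[0,0,-2],[0,0,-2],[0,0,-2],[0,0,-2],[0,0,-2],[0,0,-2],[0,0,-2]],"jaw":[3.5,3.5,3.5,3.5,3.5,3.5,3.5]}'
python3 -c "
from h import *
go(.6470,.2489,.130,155)"
```

```text
t: 6.6
position: [0.4934, 0.1272, 0.1401]
tool_rot: [0.998, -0.063, 0.002, -0.001]
force: [-0.6, 0.0, -0.4]
gripper_width: 0.0348
grasp_force: 0.0
[13.71, -14.0, 1.1] dist mm 196 turn z -162.2 nowyaw -7.2 tilt [0.005, 0.001, -1.0]
```

```bash
python3 -m inch '{"xyz":[[1,-1,0],[2,-2,0],[3,-3,0],[4,-4,0],[5,-5,0],[6,-6,0],[7,-7,0],[8,-8,0],[9,-9,0],[10,-10,0],[11,-11,0],[12,-12,0],[13,-13,0],[13.7,-14,0],[13.7,-14,0],[13.7,-14,0],[13.7,-14,0],[13.7,-14,0],[13.7,-14,0],[13.7,-14,1]],"delta_rot":[[0,0,-8.2],[0,0,-16.4],[0,0,-24.6],[0,0,-32.8],[0,0,-41],[0,0,-49.2],[0,0,-57.4],[0,0,-65.6],[0,0,-73.8],[0,0,-82],[0,0,-90.2],[0,0,-98.4],[0,0,-106.6],[0,0,-114.8],[0,0,-123],[0,0,-131.2],[0,0,-139.4],[0,0,-147.6],[0,0,-155.8],[0,0,-162.2]],"jaw":[3.5,3.5,3.5,3.5,3.5,3.5,3.5,3.5,3.5,3.5,3.5,3.5,3.5,3.5,3.5,3.5,3.5,3.5,3.5,3.5]}'
python3 -m inch '{"xyz":[[0,0,0]],"delta_rot":[[0,0,0]],"jaw":[3.5]}'
python3 -c "
from h import *
go(.6470,.2489,.046,155)"
```

```text
t: 8.6
position: [0.6456, 0.2489, 0.1273]
tool_rot: [0.214, 0.977, 0.0, 0.0]
force: [-0.3, 0.9, -0.5]
gripper_width: 0.035
grasp_force: 0.0
t: 8.7
position: [0.6443, 0.2485, 0.1254]
tool_rot: [0.215, 0.977, -0.001, -0.001]
force: [-0.3, -0.5, 0.2]
gripper_width: 0.0351
grasp_force: 0.0
[-0.25, 0.17, 7.93] dist mm 79 turn z 0.1 nowyaw 155.1 tilt [-0.003, -0.001, -1.0]
```

```bash
python3 -m inch '{"xyz":[[-0.2,0.1,3],[-0.2,0.1,5.5],[-0.2,0.1,7],[-0.2,0.1,7.9],[-0.2,0.1,7.9],[-0.2,0.1,7.9],[-0.2,0.1,7.9],[-0.2,0.1,7.9],[-0.2,0.1,7.9],[-0.2,0.1,7.9]],"delta_rot":[[0,0,0],[0,0,0],[0,0,0],[0,0,0],[0,0,0],[0,0,0],[0,0,0],[0,0,0],[0,0,0],[0,0,0]],"jaw":[3.5,3.5,3.5,3.5,3.5,3.5,0.5,0.5,0.5,0.5]}'
python3 -c "
from h import *
go(.6470,.2489,.046,155);im,d=camera('scene');crop('t',im,270,130,410,230,5,'g3s')"
```

```text
t: 9.7
position: [0.6476, 0.2483, 0.0491]
tool_rot: [0.216, 0.976, -0.0, 0.0]
force: [-1.6, -4.8, 3.5]
gripper_width: 0.0085
grasp_force: 60.8
[0.08, 0.03, 0.31] dist mm 3 turn z 0.0 nowyaw 155.0 tilt [0.0, -0.001, -1.0]
```

```bash
python3 -m inch '{"xyz":[[0,0,0],[0,0,0],[0,0,0],[0,0,0],[0,0,0],[0,0,0],[0,0,0],[0,0,0],[0,0,0],[0,0,0],[0,0,0],[0,0,0],[0,0,0],[0,0,0],[0,0,0],[0,0,0],[0,0,0],[0,0,0],[0,0,0],[0,0,0]],"delta_rot":[[0,0,8],[0,0,16],[0,0,24],[0,0,32],[0,0,40],[0,0,48],[0,0,56],[0,0,64],[0,0,72],[0,0,80],[0,0,88],[0,0,96],[0,0,104],[0,0,112],[0,0,120],[0,0,128],[0,0,136],[0,0,144],[0,0,152],[0,0,158]],"jaw":[0.5,0.5,0.5,0.5,0.5,0.5,0.5,0.5,0.5,0.5,0.5,0.5,0.5,0.5,0.5,0.5,0.5,0.5,0.5,0.5]}'
python3 -m inch '{"xyz":[[0,0,0],[0,0,0],[0,0,0],[0,0,0]],"delta_rot":[[0,0,5],[0,0,8],[0,0,8],[0,0,8]],"jaw":[0.5,0.5,0.5,0.5]}'
python3 -c "
from h import *
go(.6470,.2489,.0445,-7);s=arm.state();print(s['torque'],s['force'])"
python3 -m inch '{"xyz":[[0,0,0],[0,0,0],[0,0,0],[0,0,-3],[0,0,-7],[0,0,-9],[0,0,-9]],"delta_rot":[[0,0,-2],[0,0,-2],[0,0,-2],[0,0,-2],[0,0,-2],[0,0,-2],[0,0,-2]],"jaw":[3.5,3.5,3.5,3.5,3.5,3.5,3.5]}'
python3 -c "
from h import *
go(.508,.2655,.130,154.7);im,d=camera('scene');crop('t',im,270,130,410,230,5,'g3s')"
```

```text
t: 11.75
position: [0.6469, 0.2482, 0.0485]
tool_rot: [1.0, -0.029, -0.0, 0.0]
force: [-3.0, -3.6, -1.6]
gripper_width: 0.0085
grasp_force: 60.1
t: 12.15
position: [0.6471, 0.2482, 0.0485]
tool_rot: [0.995, -0.095, -0.0, 0.001]
force: [-1.5, -5.1, -1.3]
gripper_width: 0.0084
grasp_force: 67.0
[-0.02, -0.07, 0.4] dist mm 4 turn z -3.9 nowyaw -10.9 tilt [-0.001, -0.001, -1.0]
[-0.9370112   0.23871717  0.95982954] [-1.5006821  -5.10101276 -1.34602072]
t: 12.85
position: [0.6493, 0.2494, 0.1422]
tool_rot: [0.997, -0.079, 0.003, -0.001]
force: [0.7, -0.1, -0.7]
gripper_width: 0.0348
grasp_force: 0.0
[-14.21, 0.63, 1.14] dist mm 143 turn z -163.7 nowyaw -9.0 tilt [0.006, 0.002, -1.0]
```

View pics/g3s.png

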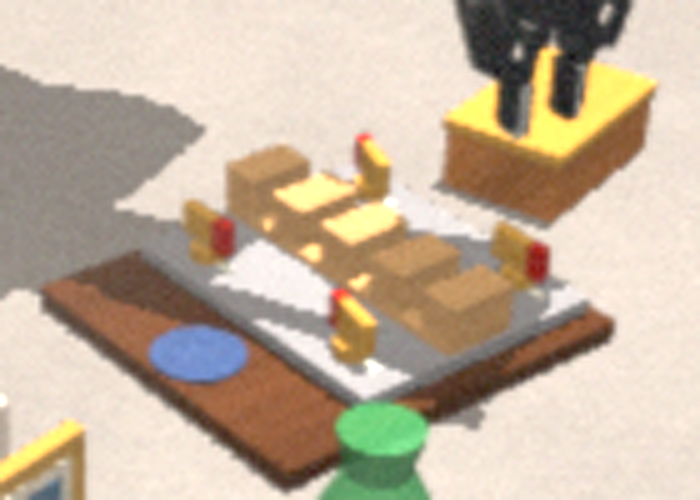

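Nuts 1 (crop 210,232) and 3 (522,255) now have red toward +x, so both are home; next is nut 2.

```bash
python3 -m inch '{"xyz":[[-1,0,0],[-2,0,0],[-3,0,0],[-4,0,0],[-5,0,0],[-6,0.3,0],[-7,0.6,0],[-8,0.6,0],[-9,0.6,0],[-10,0.6,0],[-11,0.6,0],[-12,0.6,0],[-13,0.6,0],[-14.2,0.6,0],[-14.2,0.6,0],[-14.2,0.6,0],[-14.2,0.6,0],[-14.2,0.6,0],[-14.2,0.6,0],[-14.2,0.6,1]],"delta_rot":[[0,0,-8.2],[0,0,-16.4],[0,0,-24.6],[0,0,-32.8],[0,0,-41],[0,0,-49.2],[0,0,-57.4],[0,0,-65.6],[0,0,-73.8],[0,0,-82],[0,0,-90.2],[0,0,-98.4],[0,0,-106.6],[0,0,-114.8],[0,0,-123],[0,0,-131.2],[0,0,-139.4],[0,0,-147.6],[0,0,-155.8],[0,0,-163.7]],"jaw":[3.5,3.5,3.5,3.5,3.5,3.5,3.5,3.5,3.5,3.5,3.5,3.5,3.5,3.5,3.5,3.5,3.5,3.5,3.5,3.5]}'
python3 -m inch '{"xyz":[[0,0,0],[0,0,0]],"delta_rot":[[0,0,0],[0,0,0]],"jaw":[3.5,3.5]}'
python3 -c "
from h import *
go(.508,.2655,.046,154.7)"
```

```text
t: 14.9
position: [0.5063, 0.2651, 0.128]
tool_rot: [0.216, 0.976, 0.0, 0.0]
force: [-0.6, -0.2, 0.2]
gripper_width: 0.0349
grasp_force: 0.0
t: 15.1
position: [0.5058, 0.2648, 0.1277]
tool_rot: [0.221, 0.975, -0.0, -0.001]
force: [0.3, -0.1, 0.9]
gripper_width: 0.0351
grasp_force: 0.0
[-0.18, 0.16, 8.17] dist mm 82 turn z -0.2 nowyaw 154.5 tilt [-0.001, -0.001, -1.0]
```

```bash
python3 -m inch '{"xyz":[[-0.2,0.1,3],[-0.2,0.1,5.5],[-0.2,0.1,7],[-0.2,0.1,8],[-0.2,0.1,8.1],[-0.2,0.1,8.1],[-0.2,0.1,8.1],[-0.2,0.1,8.1],[-0.2,0.1,8.1],[-0.2,0.1,8.1]],"delta_rot":[[0,0,0],[0,0,0],[0,0,0],[0,0,0],[0,0,0],[0,0,0],[0,0,0],[0,0,0],[0,0,0],[0,0,0]],"jaw":[3.5,3.5,3.5,3.5,3.5,3.5,0.5,0.5,0.5,0.5]}'
python3 -c "
from h import *
s=arm.state();print(s['force'],s['gripper_width'])"
python3 -m inch '{"xyz":[[0,0,0],[0,0,0],[0,0,0],[0,0,0],[0,0,0],[0,0,0],[0,0,0],[0,0,0],[0,0,0],[0,0,0],[0,0,0],[0,0,0],[0,0,0],[0,0,0],[0,0,0],[0,0,0],[0,0,0],[0,0,0],[0,0,0],[0,0,0]],"delta_rot":[[0,0,8],[0,0,16],[0,0,24],[0,0,32],[0,0,40],[0,0,48],[0,0,56],[0,0,64],[0,0,72],[0,0,80],[0,0,88],[0,0,96],[0,0,104],[0,0,112],[0,0,120],[0,0,128],[0,0,136],[0,0,144],[0,0,152],[0,0,158]],"jaw":[0.5,0.5,0.5,0.5,0.5,0.5,0.5,0.5,0.5,0.5,0.5,0.5,0.5,0.5,0.5,0.5,0.5,0.5,0.5,0.5]}'
python3 -m inch '{"xyz":[[0,0,0],[0,0,0],[0,0,0],[0,0,0]],"delta_rot":[[0,0,5],[0,0,8],[0,0,8],[0,0,8]],"jaw":[0.5,0.5,0.5,0.5]}'
python3 -c "
from h import *
go(.508,.2655,.0445,-7);s=arm.state();print(s['torque'],s['force'])"
python3 -m inch '{"xyz":[[0,0,0],[0,0,0],[0,0,0],[0,0,-3],[0,0,-7],[0,0,-9],[0,0,-9]],"delta_rot":[[0,0,-2],[0,0,-2],[0,0,-2],[0,0,-2],[0,0,-2],[0,0,-2],[0,0,-2]],"jaw":[3.5,3.5,3.5,3.5,3.5,3.5,3.5]}'
python3 -c "
from h import *
go(.6305,.1103,.130,160)"
```

```text
t: 16.1
position: [0.5087, 0.265, 0.0478]
tool_rot: [0.219, 0.976, 0.0, 0.0]
force: [-0.3, -3.7, 5.5]
gripper_width: 0.0082
grasp_force: 61.1
[-0.25957709 -3.71047529  5.4819967 ] 0.008239684430512291
t: 18.1
position: [0.5076, 0.2653, 0.0473]
tool_rot: [1.0, -0.031, -0.001, 0.0]
force: [-6.3, 1.5, 1.8]
gripper_width: 0.0082
grasp_force: 60.5
t: 18.5
position: [0.5079, 0.2656, 0.0473]
tool_rot: [0.995, -0.098, -0.0, -0.0]
force: [-4.6, 5.3, -0.8]
gripper_width: 0.0085
grasp_force: 68.1
[0.01, 0.01, 0.28] dist mm 3 turn z -4.2 nowyaw -11.2 tilt [-0.001, 0.0, -1.0]
[0.98367028 0.52860898 1.34562434] [-4.6180418   5.2684913  -0.75140498]
t: 19.2
position: [0.5101, 0.2657, 0.1403]
tool_rot: [0.997, -0.081, 0.002, -0.001]
force: [0.3, 0.0, 0.7]
gripper_width: 0.0353
grasp_force: 0.0
[14.4, 13.39, 1.06] dist mm 197 turn z -169.3 nowyaw -9.3 tilt [0.005, 0.002, -1.0]
```

```bash
python3 -m inch '{"xyz":[[1,1,0],[2,2,0],[3,3,0],[4,4,0],[5,5,0],[6,6,0],[7,7,0],[8,8,0],[9,9,0],[10,10,0],[11,11,0],[12,12,0],[13,13,0],[14.4,13.4,0],[14.4,13.4,0],[14.4,13.4,0],[14.4,13.4,0],[14.4,13.4,0],[14.4,13.4,0],[14.4,13.4,1]],"delta_rot":[[0,0,-8.5],[0,0,-17],[0,0,-25.5],[0,0,-34],[0,0,-42.5],[0,0,-51],[0,0,-59.5],[0,0,-68],[0,0,-76.5],[0,0,-85],[0,0,-93.5],[0,0,-102],[0,0,-110.5],[0,0,-119],[0,0,-127.5],[0,0,-136],[0,0,-144.5],[0,0,-153],[0,0,-161.5],[0,0,-169.3]],"jaw":[3.5,3.5,3.5,3.5,3.5,3.5,3.5,3.5,3.5,3.5,3.5,3.5,3.5,3.5,3.5,3.5,3.5,3.5,3.5,3.5]}'
python3 -m inch '{"xyz":[[0,0,0],[0,0,0]],"delta_rot":[[0,0,0],[0,0,0]],"jaw":[3.5,3.5]}'
python3 -c "
from h import *
go(.6305,.1103,.046,160)"
```

```text
t: 21.2
position: [0.6294, 0.1097, 0.1273]
tool_rot: [0.171, 0.985, 0.0, 0.0]
force: [-0.4, -0.5, -0.4]
gripper_width: 0.0349
grasp_force: 0.0
t: 21.4
position: [0.6287, 0.1096, 0.1267]
tool_rot: [0.176, 0.984, -0.0, -0.001]
force: [-0.5, -0.5, 1.2]
gripper_width: 0.035
grasp_force: 0.0
[-0.16, 0.13, 8.07] dist mm 81 turn z -0.2 nowyaw 159.8 tilt [-0.001, -0.0, -1.0]
```

```bash
python3 -m inch '{"xyz":[[-0.2,0.1,3],[-0.2,0.1,5.5],[-0.2,0.1,7],[-0.2,0.1,8],[-0.2,0.1,8],[-0.2,0.1,8],[-0.2,0.1,8],[-0.2,0.1,8],[-0.2,0.1,8],[-0.2,0.1,8]],"delta_rot":[[0,0,0],[0,0,0],[0,0,0],[0,0,0],[0,0,0],[0,0,0],[0,0,0],[0,0,0],[0,0,0],[0,0,0]],"jaw":[3.5,3.5,3.5,3.5,3.5,3.5,0.5,0.5,0.5,0.5]}'
python3 -m inch '{"xyz":[[0,0,0],[0,0,0],[0,0,0],[0,0,0],[0,0,0],[0,0,0],[0,0,0],[0,0,0],[0,0,0],[0,0,0],[0,0,0],[0,0,0],[0,0,0],[0,0,0],[0,0,0],[0,0,0],[0,0,0],[0,0,0],[0,0,0],[0,0,0]],"delta_rot":[[0,0,8],[0,0,16],[0,0,24],[0,0,32],[0,0,40],[0,0,48],[0,0,56],[0,0,64],[0,0,72],[0,0,80],[0,0,88],[0,0,96],[0,0,104],[0,0,112],[0,0,120],[0,0,128],[0,0,136],[0,0,144],[0,0,152],[0,0,160]],"jaw":[0.5,0.5,0.5,0.5,0.5,0.5,0.5,0.5,0.5,0.5,0.5,0.5,0.5,0.5,0.5,0.5,0.5,0.5,0.5,0.5]}'
python3 -m inch '{"xyz":[[0,0,0],[0,0,0],[0,0,0],[0,0,0],[0,0,0]],"delta_rot":[[0,0,5],[0,0,9],[0,0,11],[0,0,11],[0,0,11]],"jaw":[0.5,0.5,0.5,0.5,0.5]}'
python3 -c "
from h import *
go(.6305,.1103,.0445,-7);s=arm.state();print(s['torque'],s['force'])"
python3 -m inch '{"xyz":[[0,0,0],[0,0,0],[0,0,0],[0,0,-3],[0,0,-7],[0,0,-11],[0,0,-14]],"delta_rot":[[0,0,-2],[0,0,-2],[0,0,-2],[0,0,-2],[0,0,-2],[0,0,-2],[0,0,-2]],"jaw":[3.5,3.5,3.5,3.5,3.5,3.5,3.5]}'
python3 - <<'E'
from h import *
im,d=camera('scene');crop('t',im,270,130,410,230,5,'g4s')
im,d=camera('top');P=world('top',d);Z=P[...,2];v,u=np.mgrid[:400,:640]
def box(x0,y0,x1,y1):return (u>=x0)&(u<=x1)&(v>=y0)&(v<=y1)
T=box(375,160,432,255);m=T&(Z>.094)&(Z<.112);n,l,st,_=cv2.connectedComponentsWithStats(m.astype(np.uint8))
for i in range(1,n):
    if st[i,4]>50: comp(P,l==i,f"pic{i}")
comp(P,box(455,215,500,255)&(Z>.075)&(Z<.1),"knob")
E
```

```text
t: 22.4
position: [0.6318, 0.1094, 0.0481]
tool_rot: [0.173, 0.985, -0.0, 0.001]
force: [0.2, -5.7, 4.2]
gripper_width: 0.0084
grasp_force: 60.8
t: 24.4
position: [0.6299, 0.1095, 0.0472]
tool_rot: [1.0, -0.003, -0.001, 0.0]
force: [-6.5, -3.1, -2.3]
gripper_width: 0.0083
grasp_force: 60.1
t: 24.9
position: [0.6294, 0.1095, 0.0471]
tool_rot: [0.995, -0.095, -0.002, 0.001]
force: [-8.3, -3.2, -0.4]
gripper_width: 0.0082
grasp_force: 67.8
[0.09, -0.1, 0.26] dist mm 3 turn z -3.9 nowyaw -10.9 tilt [-0.003, -0.001, -1.0]
[-0.68448947  1.31209285  1.07936918] [-8.27377135 -3.15050028 -0.36055364]
t: 25.6
position: [0.6318, 0.11, 0.1901]
tool_rot: [0.997, -0.079, 0.001, -0.0]
force: [-0.8, 0.4, -0.1]
gripper_width: 0.0346
grasp_force: 0.0
pic1 167 mean [ 0.6518 -0.1678  0.1045] z [0.098 0.105 0.108] rect [ 652.5 -167.9] [13.  79.7] 4.4
pic2 166 mean [ 0.6056 -0.1802  0.1046] z [0.098 0.105 0.108] rect [ 606.2 -180.7] [12.6 78.8] 3.2
pic3 160 mean [ 0.557  -0.1858  0.105 ] z [0.1   0.105 0.109] rect [ 557.1 -186.9] [12.4 80. ] 4.6
pic4 163 mean [ 0.5111 -0.1875  0.1051] z [0.101 0.105 0.109] rect [ 511.1 -188.3] [12.8 79.6] 2.2
knob 52 mean [ 0.5065 -0.3862  0.0827] z [0.078 0.083 0.087] rect [ 507.2 -386.3] [16.8 18.5] 79.2
```

View pics/g4s.png

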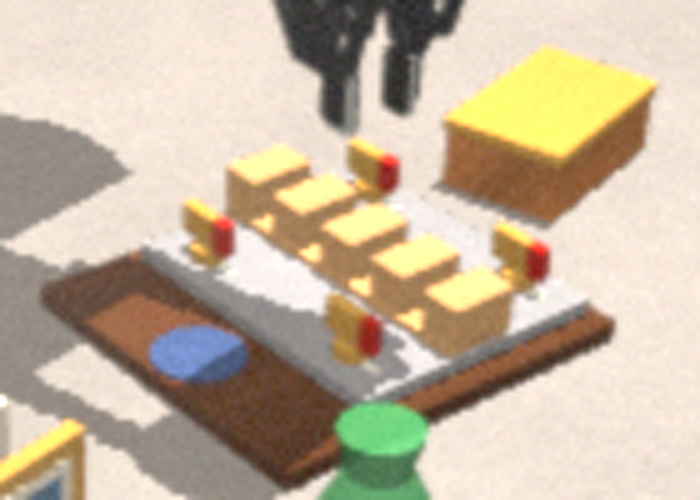

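All four nuts are home, with red ends toward +x at crop (222,237), (388,173), (540,260) and (370,335). Next, the pictures.

```bash
python3 -c "
from h import *
go(.6523,-.1679,.19,94.4)"
```

```text
[6.21, 27.17, 0.21] dist mm 279 turn z -103.4 nowyaw -9.0 tilt [0.008, 0.001, -1.0]
```

```bash
python3 -m inch '{"xyz":[[0.5,2.5,0],[1,5,0],[1.5,7.5,0],[2,10,0],[3,13,0],[3.5,16,0],[4,19,0],[5,22,0],[5.5,25,0],[6.2,27,0],[6.2,27.2,0],[6.2,27.2,0],[6.2,27.2,0],[6.2,27.2,0],[6.2,27.2,0]],"delta_rot":[[0,0,-8],[0,0,-16],[0,0,-24],[0,0,-32],[0,0,-40],[0,0,-48],[0,0,-56],[0,0,-64],[0,0,-72],[0,0,-80],[0,0,-88],[0,0,-96],[0,0,-103.4],[0,0,-103.4],[0,0,-103.4]],"jaw":[2.8,2.8,2.8,2.8,2.8,2.8,2.8,2.8,2.8,2.8,2.8,2.8,2.8,2.8,2.8]}'
python3 -c "
from h import *
go(.6523,-.1679,.078,94.4)"
```

```text
t: 27.2
position: [0.6499, -0.1684, 0.1869]
tool_rot: [0.681, 0.732, -0.0, -0.0]
force: [0.2, 0.3, -0.1]
gripper_width: 0.0282
grasp_force: 0.0
[0.03, 0.25, 10.89] dist mm 109 turn z -0.2 nowyaw 94.2 tilt [-0.0, 0.0, -1.0]
```

```bash
python3 -m inch '{"xyz":[[0,0.2,4],[0,0.2,7],[0,0.2,9],[0,0.2,10.5],[0,0.2,10.9],[0,0.2,10.9],[0,0.2,10.9]],"delta_rot":[[0,0,0],[0,0,0],[0,0,0],[0,0,0],[0,0,0],[0,0,0],[0,0,0]],"jaw":[2.8,2.8,2.8,2.8,2.8,2.8,2.8]}'
python3 -m inch '{"xyz":[[0,0,0],[0,0,0],[0,0,0],[0,0,-3],[0,0,-7],[0,0,-11],[0,0,-15],[0,0,-16],[0,0,-16]],"delta_rot":[[0,0,0],[0,0,0],[0,0,0],[0,0,0],[0,0,0],[0,0,0],[0,0,0],[0,0,0],[0,0,0]],"jaw":[0.5,0.5,0.5,0.5,0.5,0.5,0.5,0.5,0.5]}'
python3 -c "
from h import *
go(.641,.1791,.235,83.2);im,d=camera('scene');crop('t',im,170,60,370,230,4,'p1')"
```

```text
t: 27.9
position: [0.6527, -0.1685, 0.0793]
tool_rot: [0.679, 0.734, 0.0, 0.001]
force: [-0.4, -0.4, 0.5]
gripper_width: 0.0279
grasp_force: 0.0
t: 28.8
position: [0.6528, -0.1685, 0.2404]
tool_rot: [0.679, 0.734, 0.001, 0.002]
force: [0.3, 1.0, -2.1]
gripper_width: 0.0108
grasp_force: 59.7
[34.75, 1.5, 0.49] dist mm 348 turn z 11.2 nowyaw 94.4 tilt [0.004, -0.001, -1.0]
```

View pics/p1.png

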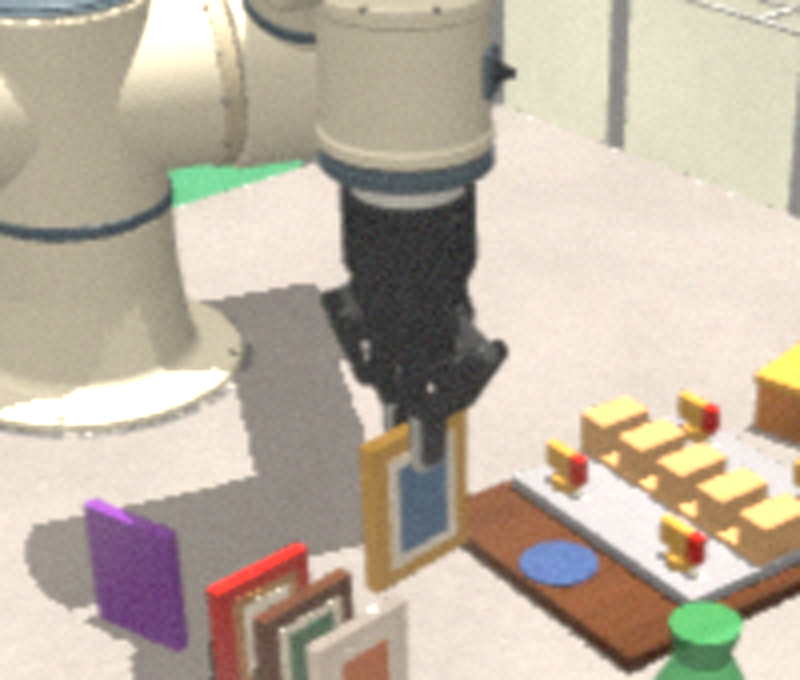

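Gold picture hangs straight in the grip (crop about 415,500), near the middle. Carry it to slot 4.

```bash
python3 -m inch '{"xyz":[[4,0.2,0],[8,0.4,0],[12,0.6,0],[16,0.8,0],[20,1,0],[24,1.2,0],[28,1.4,0],[32,1.5,0],[34.7,1.5,0],[34.7,1.5,0],[34.7,1.5,0],[34.7,1.5,0]],"delta_rot":[[0,0,2],[0,0,4],[0,0,6],[0,0,8],[0,0,10],[0,0,11.2],[0,0,11.2],[0,0,11.2],[0,0,11.2],[0,0,11.2],[0,0,11.2],[0,0,11.2]],"jaw":[0.5,0.5,0.5,0.5,0.5,0.5,0.5,0.5,0.5,0.5,0.5,0.5]}'
python3 -c "
from h import *
go(.641,.1791,.145,83.2);im,d=camera('top');P=world('top',d);Z=P[...,2]
v,u=np.mgrid[:400,:640];hsv=cv2.cvtColor(im,cv2.COLOR_RGB2HSV)
crop('t',im,210,155,340,275,5,'p1t')"
```

```text
t: 30.05
position: [0.6399, 0.1778, 0.2371]
tool_rot: [0.748, 0.664, -0.001, -0.0]
force: [-1.3, -1.0, -1.4]
gripper_width: 0.0113
grasp_force: 59.6
[0.15, 0.11, 9.21] dist mm 92 turn z -0.0 nowyaw 83.2 tilt [-0.002, -0.001, -1.0]
```

```bash
python3 -m inch '{"xyz":[[0.1,0.1,3],[0.1,0.1,6],[0.1,0.1,8],[0.1,0.1,8.7],[0.1,0.1,8.7],[0.1,0.1,8.7]],"delta_rot":[[0,0,0],[0,0,0],[0,0,0],[0,0,0],[0,0,0],[0,0,0]],"jaw":[0.5,0.5,0.5,0.5,0.5,0.5]}'
python3 -c "
from h import *
go(.641,.1791,.109,83.2);im,d=camera('scene');crop('t',im,270,100,410,230,4,'p1s')"
```

```text
t: 30.7
position: [0.642, 0.1794, 0.1524]
tool_rot: [0.748, 0.664, 0.001, 0.0]
force: [0.3, -0.8, -0.9]
gripper_width: 0.0106
grasp_force: 59.5
[-0.04, -0.1, 4.34] dist mm 43 turn z -0.0 nowyaw 83.2 tilt [0.001, 0.0, -1.0]
```

View pics/p1s.png

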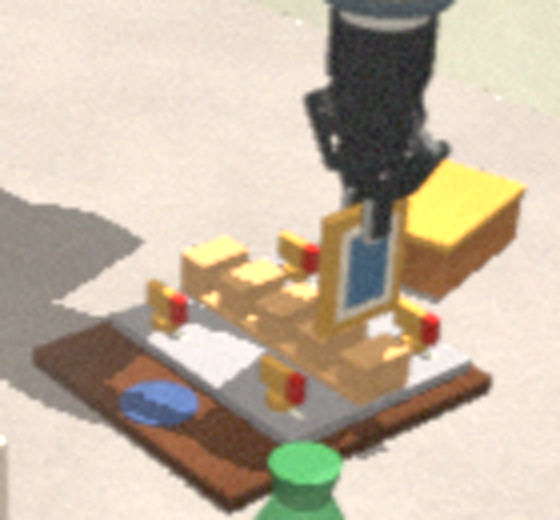

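Gold picture is above slot 4 (crop about 365,330). Lower it gently, watching the force.

```bash
python3 -m inch '{"xyz":[[0,-0.1,0.7],[0,-0.1,1.4],[0,-0.1,2.1],[0,-0.1,2.8],[0,-0.1,3.4],[0,-0.1,3.9],[0,-0.1,4.2],[0,-0.1,4.2]],"delta_rot":[[0,0,0],[0,0,0],[0,0,0],[0,0,0],[0,0,0],[0,0,0],[0,0,0],[0,0,0]],"jaw":[0.5,0.5,0.5,0.5,0.5,0.5,0.5,0.5]}'
python3 -c "
from h import *
go(.641,.1791,.109,83.2);print(arm.state()['force'])"
```

```text
t: 31.55
position: [0.6403, 0.1798, 0.109]
tool_rot: [0.748, 0.664, -0.0, -0.0]
force: [-0.2, 0.3, -1.5]
gripper_width: 0.011
grasp_force: 59.6
[-0.06, 0.08, 0.0] dist mm 1 turn z 0.0 nowyaw 83.2 tilt [-0.0, -0.0, -1.0]
[-0.20505305  0.26426541 -1.47554496]
```

```bash
python3 -m inch '{"xyz":[[0,0,0.1],[0,0,0.1],[0,0,0.1],[0,0,0.1],[0,0,-3],[0,0,-7],[0,0,-10],[0,0,-10],[0,0,-10]],"delta_rot":[[0,0,0],[0,0,0],[0,0,0],[0,0,0],[0,0,0],[0,0,0],[0,0,0],[0,0,0],[0,0,0]],"jaw":[2.6,2.6,2.6,2.6,2.6,2.6,2.6,2.6,2.6]}'
cat >> h.py <<'E'
def tops():
    im,d=camera('top');P=world('top',d);Z=P[...,2];v,u=np.mgrid[:400,:640]
    for nm,b,lo,hi in(("tray",(375,160,432,255),.094,.112),("rack",(225,150,290,270),.11,.15),("knob",(455,215,500,255),.075,.1)):
        m=(u>=b[0])&(u<=b[2])&(v>=b[1])&(v<=b[3])&(Z>lo)&(Z<hi);n,l,st,_=cv2.connectedComponentsWithStats(m.astype(np.uint8))
        for i in range(1,n):
            if st[i,4]>30: comp(P,l==i,nm)
    return im
E
python3 -c "
from h import *
tops();go(.606,-.1807,.19,93)"
```

```text
t: 32.45
position: [0.6405, 0.1799, 0.2098]
tool_rot: [0.748, 0.664, 0.001, 0.0]
force: [0.2, 0.4, -1.0]
gripper_width: 0.0259
grasp_force: 0.0
tray 167 mean [ 0.6055 -0.1801  0.1046] z [0.097 0.105 0.108] rect [ 606.1 -180.5] [12.6 78.5] 3.0
tray 160 mean [ 0.557  -0.1857  0.1053] z [0.101 0.106 0.108] rect [ 557.  -186.4] [12.3 80.1] 4.7
tray 165 mean [ 0.5111 -0.1877  0.1049] z [0.099 0.105 0.109] rect [ 511.1 -188.7] [12.8 79.9] 2.1
knob 51 mean [ 0.5066 -0.3864  0.0827] z [0.079 0.083 0.086] rect [ 507.4 -386.6] [16.8 18.2] 85.5
[-36.2, 0.88, 1.88] dist mm 363 turn z -9.8 nowyaw 83.2 tilt [-0.001, -0.0, -1.0]
```

```bash
python3 -m inch '{"xyz":[[-4,0.1,0],[-8,0.2,0],[-12,0.3,0],[-16,0.4,0],[-20,0.5,0],[-24,0.6,0],[-28,0.7,0],[-32,0.8,0],[-36.2,0.9,0],[-36.2,0.9,1],[-36.2,0.9,1.9],[-36.2,0.9,1.9],[-36.2,0.9,1.9]],"delta_rot":[[0,0,-2],[0,0,-4],[0,0,-6],[0,0,-8],[0,0,-9.8],[0,0,-9.8],[0,0,-9.8],[0,0,-9.8],[0,0,-9.8],[0,0,-9.8],[0,0,-9.8],[0,0,-9.8],[0,0,-9.8]],"jaw":[2.6,2.6,2.6,2.6,2.6,2.6,2.6,2.6,2.6,2.6,2.6,2.6,2.6]}'
python3 -c "
from h import *
go(.606,-.1807,.078,93);im=tops()"
```

```text
t: 33.8
position: [0.6064, -0.1795, 0.1896]
tool_rot: [0.688, 0.726, -0.0, -0.001]
force: [1.2, -0.6, 0.5]
gripper_width: 0.0259
grasp_force: 0.0
[-0.13, -0.03, 11.16] dist mm 112 turn z 0.1 nowyaw 93.1 tilt [-0.001, 0.001, -1.0]
tray 66 mean [ 0.6042 -0.1558  0.1045] z [0.097 0.105 0.108] rect [ 604.5 -156.4] [12.  30.2] 1.7
tray 34 mean [ 0.5136 -0.2197  0.1056] z [0.103 0.105 0.108] rect [ 513.4 -219.1] [17.7 10.1] 88.9
rack 205 mean [0.639  0.179  0.1315] z [0.115 0.134 0.137] rect [640.1 179.7] [80.2 12.4] 83.5
```

```bash
python3 -m inch '{"xyz":[[-0.1,0,4],[-0.1,0,7],[-0.1,0,9],[-0.1,0,10.7],[-0.1,0,11.1],[-0.1,0,11.1],[-0.1,0,11.1]],"delta_rot":[[0,0,0],[0,0,0],[0,0,0],[0,0,0],[0,0,0],[0,0,0],[0,0,0]],"jaw":[2.6,2.6,2.6,2.6,2.6,2.6,2.6]}'
python3 -m inch '{"xyz":[[0,0,0],[0,0,0],[0,0,0],[0,0,-3],[0,0,-7],[0,0,-11],[0,0,-15],[0,0,-16],[0,0,-16]],"delta_rot":[[0,0,0],[0,0,0],[0,0,0],[0,0,0],[0,0,0],[0,0,0],[0,0,0],[0,0,0],[0,0,0]],"jaw":[0.5,0.5,0.5,0.5,0.5,0.5,0.5,0.5,0.5]}'
python3 -c "
from h import *
go(.5933,.1848,.235,83.2);im,d=camera('scene');crop('t',im,170,60,370,230,4,'p2')"
```

```text
t: 34.55
position: [0.6073, -0.1817, 0.0804]
tool_rot: [0.688, 0.726, 0.0, 0.001]
force: [1.4, 0.8, 0.0]
gripper_width: 0.0263
grasp_force: 0.0
t: 35.45
position: [0.6074, -0.182, 0.2414]
tool_rot: [0.688, 0.726, 0.001, 0.002]
force: [0.0, 0.3, -1.8]
gripper_width: 0.0113
grasp_force: 59.0
[36.7, 0.53, 0.58] dist mm 367 turn z 9.8 nowyaw 93.0 tilt [0.004, -0.001, -1.0]
```

```bash
python3 -m inch '{"xyz":[[4,0,0],[8,0.1,0],[12,0.2,0],[16,0.2,0],[20,0.3,0],[24,0.4,0],[28,0.4,0],[32,0.5,0],[36.5,0.5,0],[36.7,0.5,0],[36.7,0.5,0],[36.7,0.5,4],[36.7,0.5,8],[36.7,0.5,8.6],[36.7,0.5,8.6],[36.7,0.5,8.6]],"delta_rot":[[0,0,2],[0,0,4],[0,0,6],[0,0,8],[0,0,9.8],[0,0,9.8],[0,0,9.8],[0,0,9.8],[0,0,9.8],[0,0,9.8],[0,0,9.8],[0,0,9.8],[0,0,9.8],[0,0,9.8],[0,0,9.8],[0,0,9.8]],"jaw":[0.5,0.5,0.5,0.5,0.5,0.5,0.5,0.5,0.5,0.5,0.5,0.5,0.5,0.5,0.5,0.5]}'
python3 -c "
from h import *
go(.593,.185,.111,83.2);im,d=camera('scene');crop('t',im,270,100,410,230,4,'p2s')"
```

```text
t: 37.1
position: [0.5932, 0.1846, 0.1547]
tool_rot: [0.748, 0.664, 0.001, 0.0]
force: [0.9, 0.2, -0.9]
gripper_width: 0.0108
grasp_force: 58.8
[0.03, -0.03, 4.37] dist mm 44 turn z -0.0 nowyaw 83.2 tilt [0.002, 0.0, -1.0]
```

View pics/p2s.png

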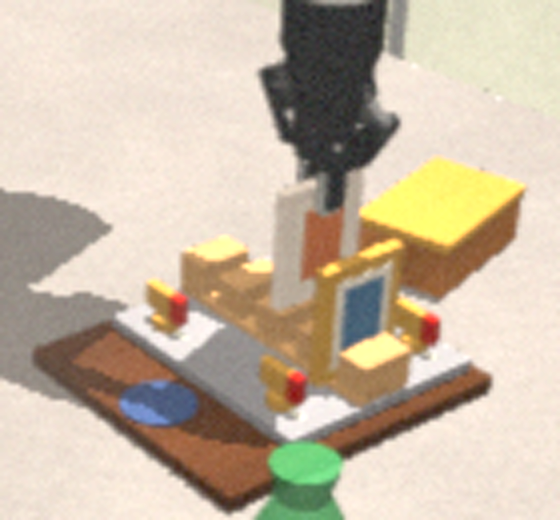

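Gold sits well in slot 4 (crop 360,310); white hangs straight over slot 3 (315,240).

```bash
python3 -m inch '{"xyz":[[0,0,0.7],[0,0,1.4],[0,0,2.1],[0,0,2.8],[0,0,3.4],[0,0,3.9],[0,0,4.2],[0,0,4.2]],"delta_rot":[[0,0,0],[0,0,0],[0,0,0],[0,0,0],[0,0,0],[0,0,0],[0,0,0],[0,0,0]],"jaw":[0.5,0.5,0.5,0.5,0.5,0.5,0.5,0.5]}'
python3 -c "
from h import *
go(.593,.185,.111,83.2)"
python3 -m inch '{"xyz":[[0,0,0.1],[0,0,0.1],[0,0,0.1],[0,0,0.1],[0,0,-3],[0,0,-7],[0,0,-10],[0,0,-10],[0,0,-10]],"delta_rot":[[0,0,0],[0,0,0],[0,0,0],[0,0,0],[0,0,0],[0,0,0],[0,0,0],[0,0,0],[0,0,0]],"jaw":[2.6,2.6,2.6,2.6,2.6,2.6,2.6,2.6,2.6]}'
python3 -c "
from h import *
go(.557,-.1864,.19,94.6)"
```

```text
t: 37.95
position: [0.5921, 0.185, 0.1108]
tool_rot: [0.748, 0.664, -0.0, -0.0]
force: [0.1, -0.0, -1.2]
gripper_width: 0.0109
grasp_force: 58.9
[0.01, 0.09, -0.02] dist mm 1 turn z 0.0 nowyaw 83.2 tilt [-0.001, -0.0, -1.0]
t: 38.85
position: [0.5924, 0.1851, 0.2117]
tool_rot: [0.748, 0.664, 0.001, 0.0]
force: [-0.5, -0.3, -0.5]
gripper_width: 0.0262
grasp_force: 0.0
[-37.31, 0.86, 2.16] dist mm 374 turn z -11.4 nowyaw 83.2 tilt [0.001, 0.0, -1.0]
```

```bash
python3 -m inch '{"xyz":[[-4,0.1,0],[-8,0.2,0],[-12,0.3,0],[-16,0.4,0],[-20,0.5,0],[-24,0.6,0],[-28,0.7,0],[-32,0.8,0],[-37,0.9,0],[-37.3,0.9,1],[-37.3,0.9,2.2],[-37.3,0.9,2.2],[-37.3,0.9,2.2]],"delta_rot":[[0,0,-2],[0,0,-4],[0,0,-6],[0,0,-8],[0,0,-10],[0,0,-11.4],[0,0,-11.4],[0,0,-11.4],[0,0,-11.4],[0,0,-11.4],[0,0,-11.4],[0,0,-11.4],[0,0,-11.4]],"jaw":[2.6,2.6,2.6,2.6,2.6,2.6,2.6,2.6,2.6,2.6,2.6,2.6,2.6]}'
python3 -c "
from h import *
go(.557,-.1864,.078,94.6);im=tops()"
```

```text
t: 40.15
position: [0.5569, -0.1851, 0.1885]
tool_rot: [0.678, 0.736, -0.0, -0.001]
force: [-0.8, -0.3, -1.2]
gripper_width: 0.0263
grasp_force: 0.0
[-0.14, 0.02, 11.05] dist mm 111 turn z 0.1 nowyaw 94.7 tilt [-0.002, 0.001, -1.0]
tray 93 mean [ 0.5555 -0.169   0.105 ] z [0.101 0.105 0.108] rect [ 555.8 -170. ] [12. 46.] 3.4
tray 57 mean [ 0.5102 -0.1611  0.1048] z [0.099 0.105 0.108] rect [ 509.9 -163.4] [12.2 30. ] 5.5
rack 205 mean [0.639  0.1785 0.1315] z [0.116 0.134 0.137] rect [640.1 179.5] [79.8 12.7] 83.2
rack 194 mean [0.5912 0.1841 0.1322] z [0.117 0.134 0.137] rect [591.8 185. ] [79.5 12.9] 83.1
```

```bash
python3 -m inch '{"xyz":[[-0.1,0,4],[-0.1,0,7],[-0.1,0,9],[-0.1,0,10.7],[-0.1,0,11.2],[-0.1,0,11.2],[-0.1,0,11.2]],"delta_rot":[[0,0,0],[0,0,0],[0,0,0],[0,0,0],[0,0,0],[0,0,0],[0,0,0]],"jaw":[2.6,2.6,2.6,2.6,2.6,2.6,2.6]}'
python3 -m inch '{"xyz":[[0,0,0],[0,0,0],[0,0,0],[0,0,-3],[0,0,-7],[0,0,-11],[0,0,-15],[0,0,-16],[0,0,-16]],"delta_rot":[[0,0,0],[0,0,0],[0,0,0],[0,0,0],[0,0,0],[0,0,0],[0,0,0],[0,0,0],[0,0,0]],"jaw":[0.5,0.5,0.5,0.5,0.5,0.5,0.5,0.5,0.5]}'
python3 -c "
from h import *
go(.545,.1904,.235,83.2)"
```

```text
t: 40.9
position: [0.5579, -0.1873, 0.0783]
tool_rot: [0.678, 0.735, 0.0, 0.001]
force: [-0.0, -0.1, 0.0]
gripper_width: 0.026
grasp_force: 0.0
t: 41.8
position: [0.558, -0.1877, 0.2393]
tool_rot: [0.678, 0.735, 0.001, 0.002]
force: [0.1, -0.3, -2.1]
gripper_width: 0.0109
grasp_force: 59.7
[37.79, 1.75, 0.36] dist mm 378 turn z 11.4 nowyaw 94.6 tilt [0.003, -0.002, -1.0]
```

```bash
python3 -m inch '{"xyz":[[4,0.2,0],[8,0.4,0],[12,0.6,0],[16,0.8,0],[20,1,0],[24,1.2,0],[28,1.4,0],[32,1.6,0],[36.5,1.8,0],[37.8,1.8,0],[37.8,1.8,0],[37.8,1.8,4],[37.8,1.8,8],[37.8,1.8,8.6],[37.8,1.8,8.6],[37.8,1.8,8.6]],"delta_rot":[[0,0,2],[0,0,4],[0,0,6],[0,0,8],[0,0,10],[0,0,11.4],[0,0,11.4],[0,0,11.4],[0,0,11.4],[0,0,11.4],[0,0,11.4],[0,0,11.4],[0,0,11.4],[0,0,11.4],[0,0,11.4],[0,0,11.4]],"jaw":[0.5,0.5,0.5,0.5,0.5,0.5,0.5,0.5,0.5,0.5,0.5,0.5,0.5,0.5,0.5,0.5]}'
python3 -c "
from h import *
go(.545,.1904,.109,83.2);im,d=camera('scene');crop('t',im,270,100,410,230,4,'p3s')"
```

```text
t: 43.4
position: [0.5456, 0.1904, 0.1527]
tool_rot: [0.748, 0.664, 0.001, 0.0]
force: [0.1, -0.1, -0.6]
gripper_width: 0.011
grasp_force: 59.4
[-0.01, -0.07, 4.37] dist mm 44 turn z -0.0 nowyaw 83.2 tilt [0.002, 0.0, -1.0]
```

View pics/p3s.png

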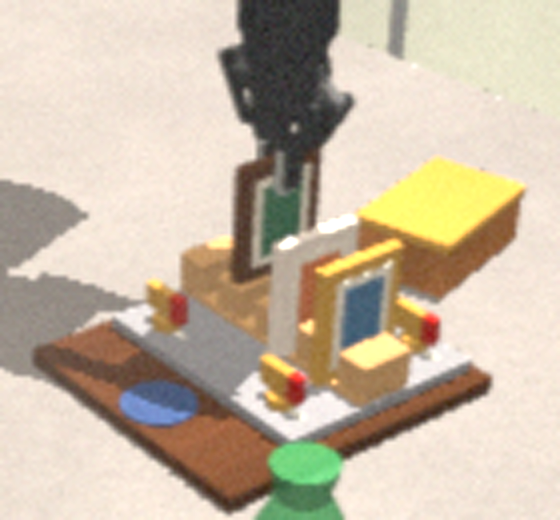

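White is seated in slot 3 (crop 315,290), and dark hangs over slot 2 (275,215).

```bash
python3 -m inch '{"xyz":[[0,0,0.7],[0,0,1.4],[0,0,2.1],[0,0,2.8],[0,0,3.4],[0,0,3.9],[0,0,4.2],[0,0,4.2]],"delta_rot":[[0,0,0],[0,0,0],[0,0,0],[0,0,0],[0,0,0],[0,0,0],[0,0,0],[0,0,0]],"jaw":[0.5,0.5,0.5,0.5,0.5,0.5,0.5,0.5]}'
python3 -c "
from h import *
go(.545,.1904,.109,83.2)"
python3 -m inch '{"xyz":[[0,0,0.1],[0,0,0.1],[0,0,0.1],[0,0,0.1],[0,0,-3],[0,0,-7],[0,0,-10],[0,0,-10],[0,0,-10]],"delta_rot":[[0,0,0],[0,0,0],[0,0,0],[0,0,0],[0,0,0],[0,0,0],[0,0,0],[0,0,0],[0,0,0]],"jaw":[2.6,2.6,2.6,2.6,2.6,2.6,2.6,2.6,2.6]}'
python3 -c "
from h import *
go(.5111,-.1885,.19,92.3)"
```

```text
t: 44.25
position: [0.5445, 0.1908, 0.1088]
tool_rot: [0.748, 0.664, -0.0, -0.0]
force: [-0.2, 0.6, -1.0]
gripper_width: 0.011
grasp_force: 59.5
[-0.03, 0.05, -0.02] dist mm 1 turn z 0.0 nowyaw 83.2 tilt [-0.001, -0.0, -1.0]
t: 45.15
position: [0.5449, 0.1909, 0.2097]
tool_rot: [0.748, 0.664, 0.001, 0.0]
force: [0.6, 0.1, -1.2]
gripper_width: 0.0259
grasp_force: 0.0
[-38.07, 1.11, 1.96] dist mm 381 turn z -9.1 nowyaw 83.2 tilt [0.001, 0.0, -1.0]
```

```bash
python3 -m inch '{"xyz":[[-4,0.1,0],[-8,0.2,0],[-12,0.3,0],[-16,0.4,0],[-20,0.5,0],[-24,0.6,0],[-28,0.7,0],[-32,0.8,0],[-37,1,0],[-38.1,1.1,1],[-38.1,1.1,2],[-38.1,1.1,2],[-38.1,1.1,2]],"delta_rot":[[0,0,-2],[0,0,-4],[0,0,-6],[0,0,-8],[0,0,-9.1],[0,0,-9.1],[0,0,-9.1],[0,0,-9.1],[0,0,-9.1],[0,0,-9.1],[0,0,-9.1],[0,0,-9.1],[0,0,-9.1]],"jaw":[2.6,2.6,2.6,2.6,2.6,2.6,2.6,2.6,2.6,2.6,2.6,2.6,2.6]}'
python3 -c "
from h import *
go(.511,-.1885,.078,92.3);im=tops()"
```

```text
t: 46.45
position: [0.5104, -0.1875, 0.1886]
tool_rot: [0.692, 0.722, -0.0, -0.001]
force: [-0.7, -0.5, -0.5]
gripper_width: 0.026
grasp_force: 0.0
[-0.12, 0.07, 11.06] dist mm 111 turn z 0.1 nowyaw 92.4 tilt [-0.002, 0.001, -1.0]
tray 93 mean [ 0.5103 -0.1705  0.1051] z [0.1   0.106 0.108] rect [ 510.5 -170.8] [12.6 44.5] 0.3
rack 209 mean [0.6389 0.1786 0.131 ] z [0.114 0.134 0.137] rect [640.1 179.7] [80.2 13.2] 83.5
rack 195 mean [0.5912 0.1839 0.132 ] z [0.117 0.134 0.137] rect [591.8 184.8] [79.5 13.1] 82.7
rack 183 mean [0.5441 0.1904 0.1331] z [0.123 0.134 0.137] rect [544.8 191. ] [79.6 13.6] 83.2
```

```bash
python3 -m inch '{"xyz":[[-0.1,0,4],[-0.1,0,7],[-0.1,0,9],[-0.1,0,10.7],[-0.1,0,11.2],[-0.1,0,11.2],[-0.1,0,11.2]],"delta_rot":[[0,0,0],[0,0,0],[0,0,0],[0,0,0],[0,0,0],[0,0,0],[0,0,0]],"jaw":[2.6,2.6,2.6,2.6,2.6,2.6,2.6]}'
python3 -m inch '{"xyz":[[0,0,0],[0,0,0],[0,0,0],[0,0,-3],[0,0,-7],[0,0,-11],[0,0,-15],[0,0,-16],[0,0,-16]],"delta_rot":[[0,0,0],[0,0,0],[0,0,0],[0,0,0],[0,0,0],[0,0,0],[0,0,0],[0,0,0],[0,0,0]],"jaw":[0.5,0.5,0.5,0.5,0.5,0.5,0.5,0.5,0.5]}'
python3 -c "
from h import *
go(.4973,.1962,.235,83.2)"
```

```text
t: 47.2
position: [0.5113, -0.1897, 0.0782]
tool_rot: [0.692, 0.722, 0.0, 0.001]
force: [0.4, -0.1, 0.2]
gripper_width: 0.0264
grasp_force: 0.0
t: 48.1
position: [0.5115, -0.1902, 0.2392]
tool_rot: [0.693, 0.721, 0.001, 0.002]
force: [0.7, 0.3, -2.5]
gripper_width: 0.0105
grasp_force: 59.1
[38.66, 0.15, 0.34] dist mm 387 turn z 9.1 nowyaw 92.3 tilt [0.003, -0.002, -1.0]
```

```bash
python3 -m inch '{"xyz":[[4,0,0],[8,0,0],[12,0,0],[16,0,0],[20,0.1,0],[24,0.1,0],[28,0.1,0],[32,0.1,0],[36.5,0.2,0],[38.7,0.2,0],[38.7,0.2,0],[38.7,0.2,4],[38.7,0.2,8],[38.7,0.2,8.6],[38.7,0.2,8.6],[38.7,0.2,8.6]],"delta_rot":[[0,0,2],[0,0,4],[0,0,6],[0,0,8],[0,0,9.1],[0,0,9.1],[0,0,9.1],[0,0,9.1],[0,0,9.1],[0,0,9.1],[0,0,9.1],[0,0,9.1],[0,0,9.1],[0,0,9.1],[0,0,9.1],[0,0,9.1]],"jaw":[0.5,0.5,0.5,0.5,0.5,0.5,0.5,0.5,0.5,0.5,0.5,0.5,0.5,0.5,0.5,0.5]}'
python3 -c "
from h import *
go(.4973,.1962,.109,83.2);im,d=camera('scene');crop('t',im,270,100,410,230,4,'p4s')"
```

```text
t: 49.7
position: [0.4978, 0.1968, 0.1524]
tool_rot: [0.748, 0.664, 0.001, 0.0]
force: [0.5, -0.1, -0.8]
gripper_width: 0.0111
grasp_force: 58.9
[-0.07, -0.04, 4.34] dist mm 43 turn z 0.0 nowyaw 83.2 tilt [0.001, 0.0, -1.0]
```

View pics/p4s.png

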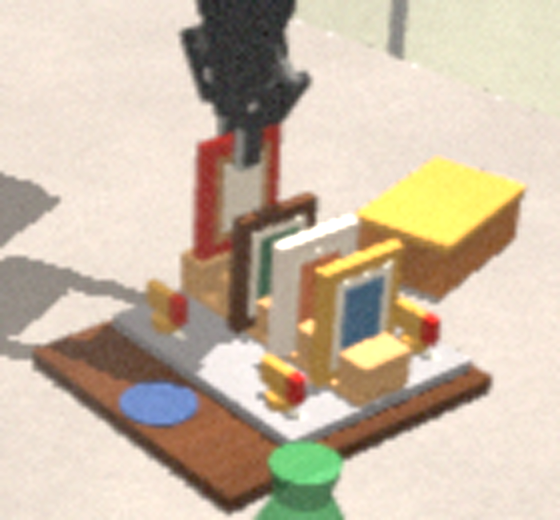

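Dark is seated in slot 2 (crop 270,265), and red hangs over slot 1 (235,195).

```bash
python3 -m inch '{"xyz":[[0,0,0.7],[0,0,1.4],[0,0,2.1],[0,0,2.8],[0,0,3.4],[0,0,3.9],[0,0,4.2],[0,0,4.2]],"delta_rot":[[0,0,0],[0,0,0],[0,0,0],[0,0,0],[0,0,0],[0,0,0],[0,0,0],[0,0,0]],"jaw":[0.5,0.5,0.5,0.5,0.5,0.5,0.5,0.5]}'
python3 -c "
from h import *
go(.4973,.1962,.109,83.2)"
python3 -m inch '{"xyz":[[0,0,0.1],[0,0,0.1],[0,0,0.1],[0,0,0.1],[0,0,-3],[0,0,-7],[0,0,-10],[0,0,-10],[0,0,-10]],"delta_rot":[[0,0,0],[0,0,0],[0,0,0],[0,0,0],[0,0,0],[0,0,0],[0,0,0],[0,0,0],[0,0,0]],"jaw":[2.6,2.6,2.6,2.6,2.6,2.6,2.6,2.6,2.6]}'
python3 -c "
from h import *
im=tops();go(.5066,-.3866,.19,93.2);go(.552,.0559,.19)"
```

```text
t: 50.55
position: [0.4969, 0.1969, 0.1089]
tool_rot: [0.748, 0.664, -0.0, -0.0]
force: [0.5, -0.5, -0.5]
gripper_width: 0.0112
grasp_force: 59.0
[-0.06, 0.05, -0.01] dist mm 1 turn z 0.0 nowyaw 83.2 tilt [-0.001, -0.0, -1.0]
t: 51.45
position: [0.4972, 0.197, 0.2097]
tool_rot: [0.748, 0.664, 0.001, 0.0]
force: [-0.2, 0.3, -1.3]
gripper_width: 0.0261
grasp_force: 0.0
rack 207 mean [0.6389 0.1788 0.1316] z [0.116 0.134 0.137] rect [639.7 179.7] [79.8 13. ] 83.5
rack 150 mean [0.5902 0.1748 0.1317] z [0.115 0.134 0.137] rect [590.8 177.5] [64.6 13. ] 82.8
rack 69 mean [0.5414 0.1658 0.1325] z [0.122 0.134 0.137] rect [542.  166.7] [31.2 12.5] 85.3
rack 40 mean [0.4932 0.165  0.1326] z [0.12  0.134 0.137] rect [493.1 166. ] [16.2 12.3] 81.7
knob 53 mean [ 0.5343 -0.4117  0.0825] z [0.076 0.083 0.086] rect [ 534.3 -412.4] [18.5 17.5] 48.3
[-57.82, 7.86, 1.89] dist mm 584 turn z -10.0 nowyaw 83.2 tilt [-0.0, -0.0, -1.0]
[-13.34, 7.15, 1.89] dist mm 153
```

Bowl was knocked to about (0.534, -0.412). Go there with the jaws at 4.5 cm.

```bash
python3 -m inch '{"xyz":[[-4,0.7,0],[-8,1.5,0],[-12.5,2.2,0],[-17,3,0],[-21.5,4,0],[-26,4.8,0],[-30.5,5.6,0],[-35,6.4,0],[-39.5,7.2,0],[-44,8,0],[-48.5,9,0],[-53,9.8,0],[-57,10.4,1],[-60,10.9,3],[-60,10.9,5],[-60,10.9,7],[-60,10.9,8],[-60,10.9,8]],"delta_rot":[[0,0,0],[0,0,0],[0,0,0],[0,0,0],[0,0,0],[0,0,0],[0,0,0],[0,0,0],[0,0,0],[0,0,0],[0,0,0],[0,0,0],[0,0,0],[0,0,0],[0,0,0],[0,0,0],[0,0,0],[0,0,0]],"jaw":[4.5,4.5,4.5,4.5,4.5,4.5,4.5,4.5,4.5,4.5,4.5,4.5,4.5,4.5,4.5,4.5,4.5,4.5]}'
python3 - <<'E'
from h import *
im=tops()
im,d=camera('scene');crop('t',im,100,150,280,300,4,'b0')
P=world('scene',d);v,u=np.mgrid[:400,:640]
hsv=cv2.cvtColor(im,cv2.COLOR_RGB2HSV)
m=(u>120)&(u<190)&(v>200)&(v<300)&(P[...,2]>.012)&(P[...,2]<.09)&(np.hypot(P[...,0]-.534,P[...,1]+.412)<.06)
comp(P,m,"bowl all"); comp(P,m&(P[...,2]>.063),"knob")
go(.5343,-.4124,.061,83.2)
E
```

```text
t: 53.3
position: [0.5336, -0.4108, 0.1269]
tool_rot: [0.748, 0.664, -0.0, -0.002]
force: [-0.5, 0.7, 0.1]
gripper_width: 0.0448
grasp_force: 0.0
rack 208 mean [0.6388 0.1786 0.131 ] z [0.114 0.133 0.137] rect [639.9 180. ] [80.4 13.2] 82.9
rack 190 mean [0.5911 0.1843 0.1322] z [0.12  0.134 0.137] rect [592.  185.1] [79.3 12.9] 82.5
rack 184 mean [0.5441 0.1904 0.133 ] z [0.122 0.134 0.137] rect [544.5 190.9] [80.2 13.4] 83.0
rack 182 mean [0.4973 0.1967 0.1332] z [0.124 0.134 0.137] rect [497.3 197.5] [79.1 13.5] 82.8
knob 53 mean [ 0.5344 -0.4119  0.0824] z [0.077 0.083 0.086] rect [ 534.3 -412.5] [18.7 17.4] 54.4
bowl all 639 mean [ 0.5508 -0.4211  0.0473] z [0.021 0.047 0.081] rect [ 543.7 -417.1] [65.3 58.2] 73.5
knob 89 mean [ 0.5412 -0.4167  0.0762] z [0.064 0.077 0.084] rect [ 539.1 -415.6] [19.1 19.6] 70.4
[-0.09, -0.03, 6.85] dist mm 68 turn z 0.0 nowyaw 83.2 tilt [-0.0, 0.0, -1.0]
```

View pics/b0.png

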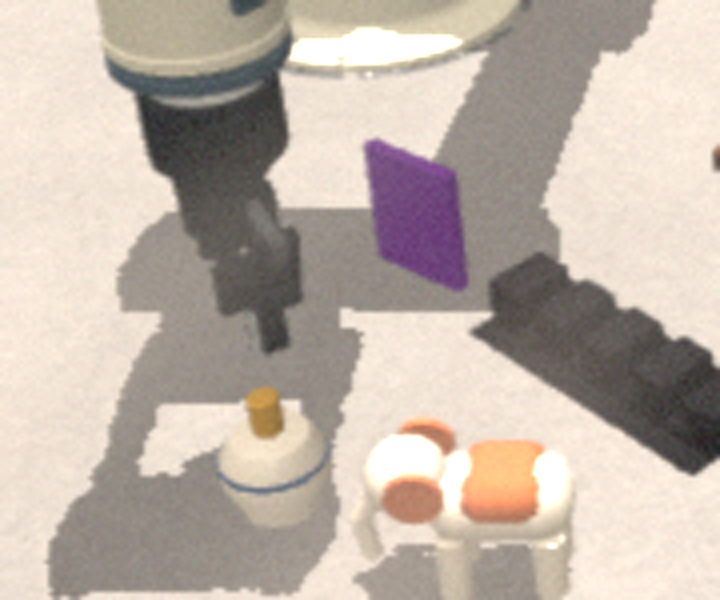

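Bowl upright at crop (268,460), with the knob under the gripper and the elephant clear. All four pictures are seated.

```bash
python3 -m inch '{"xyz":[[-0.1,0,3],[-0.1,0,5],[-0.1,0,6.2],[-0.1,0,6.6],[-0.1,0,6.6],[-0.1,0,6.6],[-0.1,0,6.6],[-0.1,0,6.6],[-0.1,0,6.6],[-0.1,0,6.6],[-0.1,0,6.6]],"delta_rot":[[0,0,0],[0,0,0],[0,0,0],[0,0,0],[0,0,0],[0,0,0],[0,0,0],[0,0,0],[0,0,0],[0,0,0],[0,0,0]],"jaw":[4.5,4.5,4.5,4.5,4.5,4.5,1.2,1.2,1.2,1.2,1.2]}'
python3 -c "
from h import *
go(.5343,-.4124,.061,83.2)"
python3 -m inch '{"xyz":[[0,0,-2],[0,0,-5],[0,0,-8],[0,0,-11],[0,0,-12],[0,0,-12]],"delta_rot":[[0,0,0],[0,0,0],[0,0,0],[0,0,0],[0,0,0],[0,0,0]],"jaw":[1.2,1.2,1.2,1.2,1.2,1.2]}'
python3 -c "
from h import *
go(.552,.0559,.19,83.2)"
```

```text
t: 54.5
position: [0.5349, -0.4131, 0.0643]
tool_rot: [0.748, 0.664, 0.0, 0.001]
force: [-0.3, 1.4, 6.2]
gripper_width: 0.0177
grasp_force: 58.4
[0.06, -0.07, 0.33] dist mm 3 turn z 0.0 nowyaw 83.2 tilt [0.001, -0.001, -1.0]
t: 55.1
position: [0.5349, -0.4131, 0.1845]
tool_rot: [0.748, 0.664, 0.0, 0.001]
force: [-0.6, -0.5, -2.2]
gripper_width: 0.0177
grasp_force: 59.2
[46.78, -3.83, -0.62] dist mm 469 turn z 0.0 nowyaw 83.2 tilt [0.002, -0.002, -1.0]
```

```bash
python3 -m inch '{"xyz":[[3,-0.2,0],[7,-0.5,0],[11,-0.9,0],[15,-1.2,0],[19,-1.5,0],[23,-1.8,0],[27,-2.2,0],[31,-2.5,0],[35,-2.9,0],[39,-3.2,0],[43,-3.5,0],[46,-3.8,0],[46.8,-3.8,0],[46.8,-3.8,2],[46.8,-3.8,5],[46.8,-3.8,7.5],[46.8,-3.8,8.5],[46.8,-3.8,8.5],[46.8,-3.8,8.5]],"delta_rot":[[0,0,0],[0,0,0],[0,0,0],[0,0,0],[0,0,0],[0,0,0],[0,0,0],[0,0,0],[0,0,0],[0,0,0],[0,0,0],[0,0,0],[0,0,0],[0,0,0],[0,0,0],[0,0,0],[0,0,0],[0,0,0],[0,0,0]],"jaw":[1.2,1.2,1.2,1.2,1.2,1.2,1.2,1.2,1.2,1.2,1.2,1.2,1.2,1.2,1.2,1.2,1.2,1.2,1.2]}'
python3 -c "
from h import *
go(.552,.0559,.082,83.2);im,d=camera('scene');crop('t',im,250,80,430,230,4,'b1')"
```

```text
t: 57.0
position: [0.5521, 0.0562, 0.0987]
tool_rot: [0.748, 0.664, 0.0, 0.0]
force: [-0.0, 0.3, -2.3]
gripper_width: 0.0177
grasp_force: 59.1
[-0.03, -0.01, 1.67] dist mm 17 turn z 0.0 nowyaw 83.2 tilt [0.0, -0.0, -1.0]
```

View pics/b1.png

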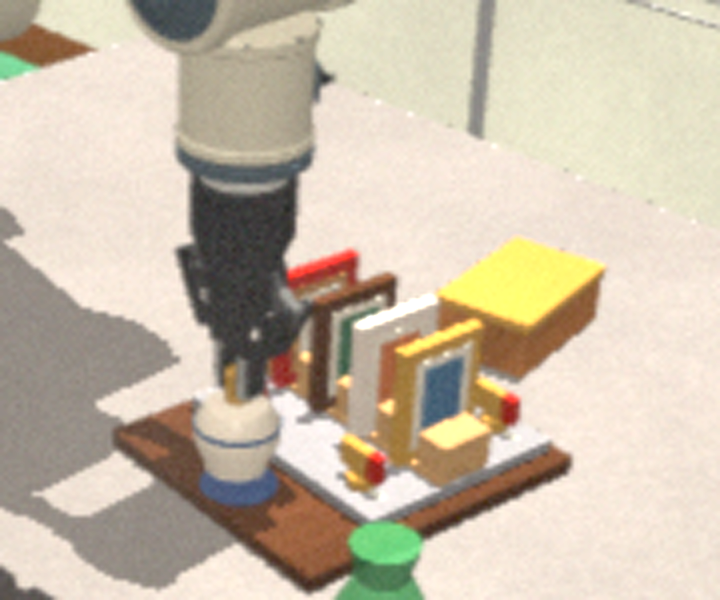

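Bowl hangs upright over the pad (crop 238,440, pad 240,487). Lower it, release, and back straight up.

```bash
python3 -m inch '{"xyz":[[0,0,0.6],[0,0,1.1],[0,0,1.5],[0,0,1.7],[0,0,1.7],[0,0,1.7]],"delta_rot":[[0,0,0],[0,0,0],[0,0,0],[0,0,0],[0,0,0],[0,0,0]],"jaw":[1.2,1.2,1.2,1.2,1.2,1.2]}'
python3 -m inch '{"xyz":[[0,0,0],[0,0,0],[0,0,0],[0,0,0],[0,0,-3],[0,0,-7],[0,0,-11],[0,0,-15],[-4,0,-18],[-9,0,-18],[-14,0,-18],[-19,0,-18],[-24,0,-18],[-24,0,-18]],"delta_rot":[[0,0,0],[0,0,0],[0,0,0],[0,0,0],[0,0,0],[0,0,0],[0,0,0],[0,0,0],[0,0,0],[0,0,0],[0,0,0],[0,0,0],[0,0,0],[0,0,0]],"jaw":[4.5,4.5,4.5,4.5,4.5,4.5,4.5,4.5,4.5,4.5,4.5,4.5,4.5,4.5]}'
python3 - <<'E'
from h import *
im=tops()
im,d=camera('top');P=world('top',d);v,u=np.mgrid[:400,:640]
m=(abs(P[...,0]-.552)<.05)&(abs(P[...,1]-.056)<.05);comp(P,m&(P[...,2]>.088),"knob");comp(P,m&(P[...,2]>.03),"bowl")
a=im[155:275,210:340];cv2.imwrite("pics/end.png",np.clip(cv2.resize(a,None,fx=5,fy=5,interpolation=2)[:,:,::-1]*1.8,0,255).astype(np.uint8))
E
```

```text
t: 57.65
position: [0.5519, 0.0565, 0.0813]
tool_rot: [0.748, 0.664, -0.0, -0.0]
force: [-0.6, -0.3, -2.4]
gripper_width: 0.0177
grasp_force: 59.1
t: 59.05
position: [0.5228, -0.1872, 0.2613]
tool_rot: [0.749, 0.662, -0.0, 0.001]
force: [0.5, 1.4, -0.2]
gripper_width: 0.0449
grasp_force: 0.0
rack 206 mean [0.639  0.1788 0.1313] z [0.116 0.133 0.137] rect [640.  179.9] [79.8 12.9] 83.2
rack 193 mean [0.5911 0.1838 0.132 ] z [0.115 0.134 0.137] rect [591.9 184.9] [79.3 13.3] 83.1
rack 182 mean [0.5441 0.1904 0.1331] z [0.123 0.134 0.137] rect [544.5 191.1] [79.4 13.3] 83.0
rack 181 mean [0.4973 0.197  0.1332] z [0.124 0.134 0.137] rect [497.3 197.5] [79.9 13.5] 82.8
knob 50 mean [0.5519 0.0555 0.0992] z [0.096 0.099 0.102] rect [552.   55.2] [17.7 17.7] 88.8
bowl 554 mean [0.552  0.059  0.0659] z [0.031 0.068 0.099] rect [553.1  63.7] [80.7 97. ] 89.6
```

View pics/end.png

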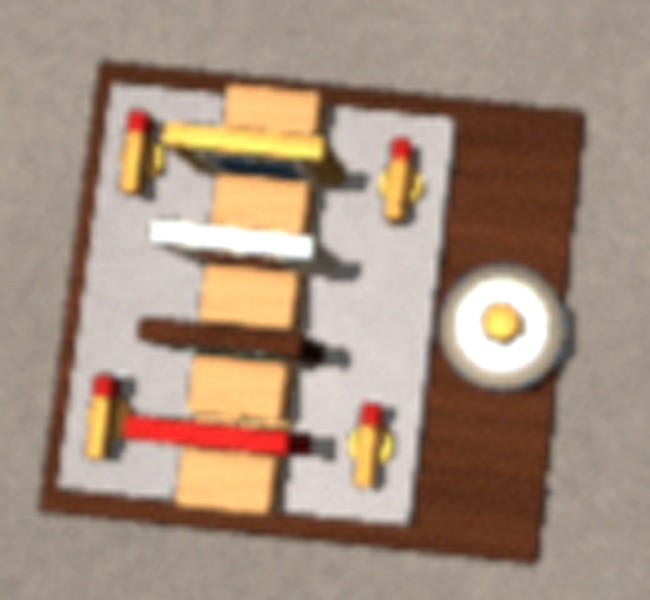

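The picture shows all four wing nuts with red along +x, a picture in each slot, and the bowl over the pad (crop 500,325). The arm is clear.

```bash
python3 -c "
from cell import arm
print(arm.sign_off())"
```

```text
the job is handed in; nothing more can be done
None
```

I handed the job in at about 59 s; no verdict came back, but the last images showed all four nuts home in cross order (1, 3, 2, 4), all four pictures seated one per slot, and the bowl upright on the pad about 1 mm off centre. The elephant, vase and casket were not touched.

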